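Fetch the red-lidded sample from behind the source pots and load the spectrometer

TASK

Measure the red-lidded sample: first move the two source pots that stand in front of it out of the way, standing them upright in the blue tray, then take the sample out of its bay and set it upright in the middle of the white round pad of the spectrometer's open chamber. Finally put each pot back in the very place on the rack where it stood before. Leave the grey-lidded jar, the marker and the wash bottle alone, and knock nothing over.

Things in the scene. Friction and masses are not known exactly. Their poses are not given: they have to be found in the camera images.
- sample_mid (a point): The wanted sample: white jar with a RED lid, cylinder 52 mm across and 44 mm high, 0.09 kg, in one of the rack's two rear bays. The point is on its axis half-way up, 22 mm above its underside; z up. Bay walls leave room to grip it only front-to-back (along the rack's x), once the two pots ahead of it, each about 70 mm from it, are gone (the third pot is about 119 mm from it).
- blank_mid (a point): Another jar just like it but with a GREY lid, in the other bay; stays where it is. The point is on its axis half-way up, 22 mm above its underside.
- yellow_pot_mid (a point): Yellow source pot, upright: cylinder 54 mm across, 80 mm high, topped by a black grip knob 26 mm across, 36 mm high (116 mm in all; 0.35 kg). Grasp the knob from above with fingertips above the cylinder; the knob's centre is 98 mm above the underside, 40 mm above this point, which is on the axis half-way up (58 mm above the underside). z is up. Starts on one of the rack's three round marks.
- blue_pot_mid (a point): Blue source pot, upright: cylinder 54 mm across, 80 mm high, topped by a black grip knob 26 mm across, 36 mm high (116 mm in all; 0.35 kg). Grasp the knob from above with fingertips above the cylinder; the knob's centre is 98 mm above the underside, 40 mm above this point, which is on the axis half-way up (58 mm above the underside). z is up. Starts on one of the rack's three round marks.
- green_pot_mid (a point): Green source pot, upright: cylinder 54 mm across, 80 mm high, topped by a black grip knob 26 mm across, 36 mm high (116 mm in all; 0.35 kg). Grasp the knob from above with fingertips above the cylinder; the knob's centre is 98 mm above the underside, 40 mm above this point, which is on the axis half-way up (58 mm above the underside). z is up. Starts on one of the rack's three round marks.
- rack: Fixed black rack, base 190 (x) x 220 (y) x 10 mm; origin centre of underside, z up, +x to its back, away from the robot. Flat round white marks for pots at x -58, y -68, 0, 68 mm. Jars at x 3, y -34, 34 mm in bays 62 mm wide, open in front, between aluminium walls 6 mm thick (x -25 to 83, tops 60 mm above table) and a like wall behind, 50 mm free behind a jar. All stand within 3 mm of these.
- tray: Fixed shallow blue tray for pots set aside, left or right of the rack: 240 mm (x) by 150 mm (y), walls 5 mm thick, rim 14 mm and floor 5 mm above the table; origin at the centre of its underside, z up. Two pots fit well 55 mm either side of its centre along its x.
- pad (a point): Centre of the top of the round white pad (70 mm across) in the open chamber of the fixed dark-grey spectrometer, across the rack from the tray. Pad top 92 mm above the table, 8 mm below the deck; chamber 150 mm square about the pad, its floor 12 mm below the pad top. A console, top 150 mm above the table, starts 100 mm from the pad centre towards +x. x to its back, y to its left, z up.
- wash_bottle_mid (a point): Bystander: white wash bottle with a blue cap, 54 mm in diameter and 130 mm high, beyond the rack. The point is half-way up its axis.
- marker_mid (a point): Bystander: black and orange marker pen lying between robot and rack, about 127 mm long and 17 mm thick, along its x. The point is at its middle, 8 mm above the table.
There are look-alikes about, which are no part of the job. Leave any pink look-alike of the part that bears yellow_pot_mid alone. Of the things shaped like the part that bears blue_pot_mid, the blue one is meant.

How it is judged:
By the outcome, as a careful person would: the job done as asked, in the order asked, and still so for the second after the job is handed in, with the robot touching nothing.
It also fails if it takes over 141 s, if anything falls off the work surface, if the arm or the gripper's body presses on something with over 40 N, if the wrist force passes 120 N, or if a joint passes its speed limit or range.

ROBOT

A 6-joint arm with a two-finger parallel gripper is mounted at the origin on the work surface. World frame = base frame: x ahead of the robot, y to its left, z up, the work surface at z = 0. Lengths are in m, angles in rad, forces in N, time in s.
With the tool pointing down it reaches from about 0.425 to 0.95 m from the base axis. Payload 3.5 kg.
Tool frame: the origin (TCP) lies on the centre line of the jaws, within the pads' length; the fingertips stand 11 mm ahead of it and the grasp point (between the pads) lies 8 mm behind it; x points along the fingers, y is the direction in which the jaws open and shut, and the axes are right-handed (so a half turn about x gives the same grasp; the last joint's range is limited). The gripper opens to 85 mm and grips with 20 to 120 N. Pads are 22 mm wide; open, the fingers measure 114 mm over their backs; the gripper's body (76 mm by 85 mm) begins 54 mm behind the grasp point. The pads swing forward as they close: fully open they stand 13 mm farther back than shut.
Start: joints at [0.957, 0.286, 1.577, -0, 1.279, -0.15], TCP at [0.302, 0.604, 0.242] pointing down, gripper open.
Joint ranges: [-2.77, 2.77], [-0.9, 2.22], [0.21, 2.48], [-1.53, 4.67], [0.24, 2.81], [-2.84, 2.84]. Speed limits (rad/s): [2.79, 2.79, 3.14, 3.14, 3.14, 3.14].

INTERFACE

Orientations are given as a unit quaternion [x, y, z, w].
In Python, from plant import ctrl gives the robot as it stands. The module is installed in compiled form; this text tells all that it offers.
- The arm moves only by the tool drive_tool, never from a script. Its argument "series" is a list of rows, each a list of 2 entries, a list of its own where there are three numbers: the shift along the tool's x, y, z in units of 50 mm (1.0 is 50 mm), then the turn, a rotation vector about the tool's x, y, z in degrees. A call has 1 to 5 rows; each row shifts and turns the pose as measured when the row begins, along the tool's axes as they then stand; what a row does not reach is not made up. A row lasts 1/10 s, in which the tool goes at most 50 mm and 8.59 degrees, less where a joint would pass 70% of its speed; a pose out of reach is approached as far as the arm can. A call is refused whole if a number of a shift passes 1 or a number of a turn 8.59, either way. A call with a gripper value outside its range is refused whole. "grip" is the gripper's target within -1 to 1 (fully open at 1, half-way at 0, shut at -1), set as the call begins (left out, the last holds). The fingers move at their own pace and stop on an object; "newtons" is the grip in N (left out, the last holds). Time passes only in rows, so rows that do not move let the fingers close. It gives the time, the measured TCP pose, the force and the opening at its end, in the units of the state.
- ctrl.get_state(): the state, without advancing time (a new reading comes with each control period).
- ctrl.read_camera(name): name is "scene" or "side" or "wrist"; returns a dict with "img" (420x560x3 uint8, red, green, blue), "camera_matrix" (3x3 intrinsics, pixels), "R" (3x3) and "t" (3): a world point X has camera coordinates R X + t. Camera axes: x right, y down, z forward; pixel columns grow to the right and rows downward; lengths in m; the calibration is good to about 2 mm. A picture is of the moment at which its call begins. There is no depth.
- ctrl.sign_off(): hands the job in, once; it reports no verdict.
The state is a dict: "time": time; "qpos": joint angles; "dq": joint speeds; "joint_efforts": joint torques, N m; "eef_pos": TCP position; "tcp_rot": TCP orientation; "contact_force": force on the tool from outside, world axes, zero at the start; "wrist_torque": the same for the moment, N m; "opening": opening from 0.0 (shut) to 1.0 (fully open).
Only numpy, scipy, OpenCV 4.12 (cv2) and the standard library are available. Lean on these libraries where they do the work, as an engineer would, in place of code of your own. Each camera call takes 0.05 s, during which the arm holds its last target.

## Working session

There is one attempt and no reset: what is moved stays moved. The work goes in short steps, Python scripts to look and compute and a tool call to move; the robot and the scene stay as the last step left them, time stands still between calls to the robot, and variables do not carry over. Pictures are saved under pics/ and viewed, and the job is handed in when it is done.

Besides the shell and the picture viewer there is one more tool, called in YAML: its name, and indented under it one key for each argument. drive_tool: Moves the arm, as the interface text tells. Its arguments: {"type":"object","properties":{"series":{"type":"array"},"grip":{"type":"number"},"newtons":{"type":"number"}},"required":["series"]}

```bash
mkdir -p pics; python3 - <<'E'
from plant import ctrl
import cv2,pickle
s=ctrl.get_state();print(s)
for n in("scene","side","wrist"):
    d=ctrl.read_camera(n);cv2.imwrite(f"pics/{n}0.png",d["img"][:,:,::-1]);pickle.dump(d,open(f"pics/{n}0.pkl","wb"))
    print(n,d["camera_matrix"].tolist(),d["R"].round(3).tolist(),d["t"].round(3).tolist())
E
```

```text
{'time': 0.0, 'qpos': array([ 9.56969133e-01,  2.87206538e-01,  1.57817804e+00,  3.96821978e-05,
        1.27860416e+00, -1.50020337e-01]), 'dq': array([ 0.00020877, -0.00068543,  0.00011788, -0.00027895, -0.00187366,
       -0.00206466]), 'joint_efforts': array([-1.03804326e-03, -4.05985236e+01, -2.92622226e+01, -1.59916167e-04,
        5.83714034e-03,  3.64060526e-06]), 'eef_pos': array([0.30157512, 0.60317947, 0.24091933]), 'tcp_rot': array([ 0.16173738,  0.68850479, -0.16329958,  0.6878484 ]), 'contact_force': array([ 0.16976561,  0.50477855, -0.36234929]), 'wrist_torque': array([-0.01170369,  0.02666482, -0.00448498]), 'opening': 0.9981537557827703}
scene [[396.5626729556156, 0.0, 292.349858007249], [0.0, 396.5626729556156, 214.72318491922735], [0.0, 0.0, 1.0]] [[0.618, 0.786, -0.014], [0.583, -0.47, -0.663], [-0.527, 0.402, -0.748]] [-0.348, -0.272, 1.439]
side [[471.4637999422536, 0.0, 272.3057210518265], [0.0, 471.4637999422536, 204.4441545188061], [0.0, 0.0, 1.0]] [[0.928, -0.373, -0.002], [-0.274, -0.677, -0.683], [0.253, 0.634, -0.731]] [-0.542, 0.24, 0.986]
wrist [[299.62014934996324, 0.0, 278.701456136832], [0.0, 299.62014934996324, 208.651456003639], [0.0, 0.0, 1.0]] [[0.447, 0.895, -0.002], [0.851, -0.424, 0.309], [0.275, -0.14, -0.951]] [-0.674, -0.04, 0.38]
```

View pics/scene0.png

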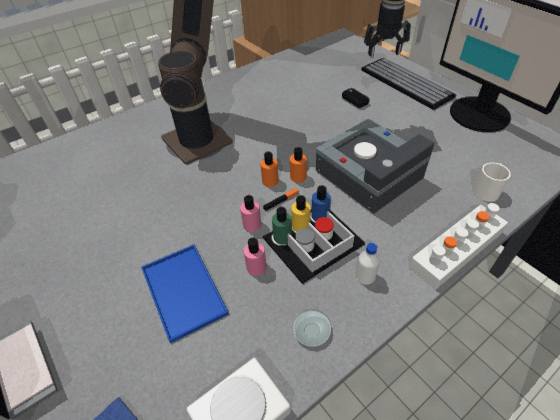

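View pics/side0.png

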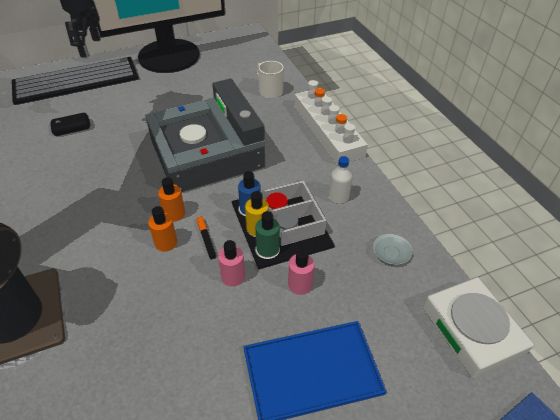

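View pics/wrist0.png

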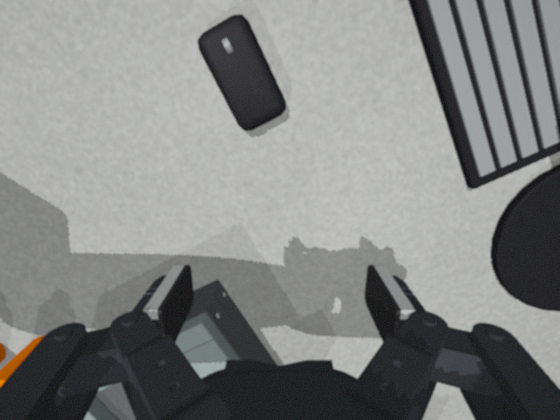

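```bash
python3 - <<'E'
import cv2
a=cv2.imread("pics/scene0.png")[130:300,220:400];cv2.imwrite("pics/c1.png",cv2.resize(a,None,fx=4,fy=3.5,interpolation=cv2.INTER_CUBIC)[:600])
a=cv2.imread("pics/side0.png")[160:300,210:350];cv2.imwrite("pics/c2.png",cv2.resize(a,None,fx=4,fy=4,interpolation=cv2.INTER_CUBIC))
E
```

```text
(no output)
```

View pics/c1.png

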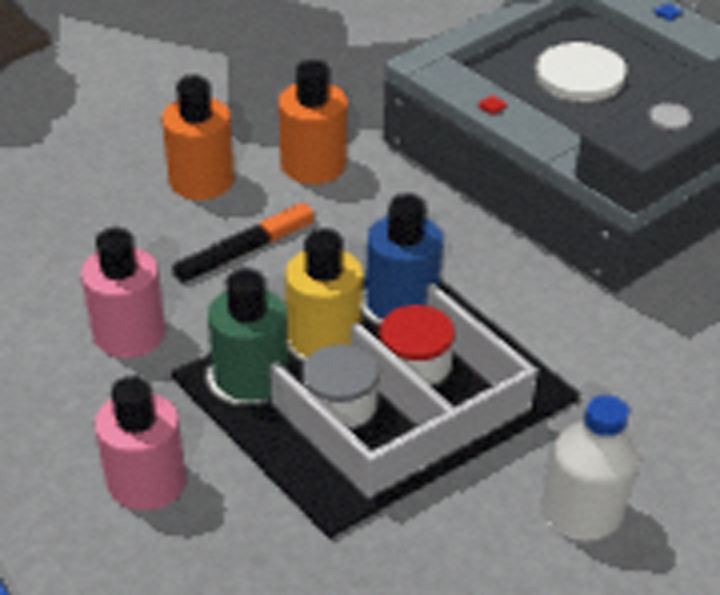

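View pics/c2.png

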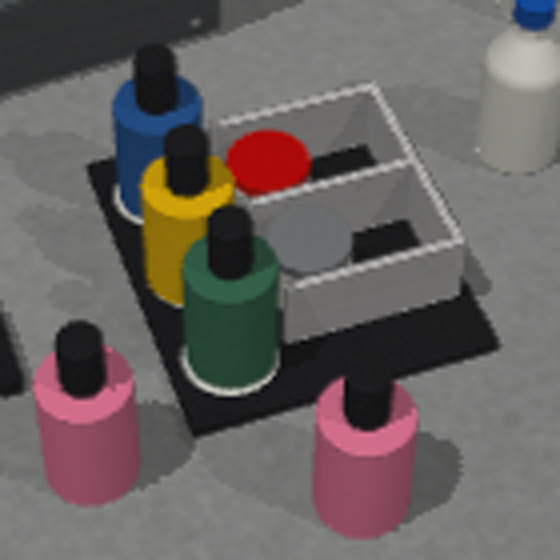

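```bash
cat > h.py <<'E'
import numpy as np,pickle,cv2
from scipy.optimize import least_squares
from scipy.spatial.transform import Rotation as Ro
def cam(f): return pickle.load(open(f"pics/{f}.pkl","rb"))
def proj(d,X):
    c=np.atleast_2d(X)@d["R"].T+d["t"]; p=c@d["camera_matrix"].T; return p[:,:2]/p[:,2:]
def onz(d,uv,z):
    r=d["R"].T@np.linalg.solve(d["camera_matrix"],[uv[0],uv[1],1]); o=-d["R"].T@d["t"]
    return o+r*(z-o[2])/r[2]
def tri(ds,uvs,z=None):
    f=lambda X:np.concatenate([proj(d,X)[0]-u for d,u in zip(ds,uvs)])
    r=least_squares(f,[0.6,0,0.1]);return r.x,np.abs(r.fun).max()
E
python3 - <<'E'
from h import *
S,D=cam("scene0"),cam("side0")
P={"green":((281.75,210.9),(267.75,215),.126),"yellow":((301,199.4),(257,195),.126),"blue":((321.75,189.4),(248.75,174.25),.126),
"red":((324.5,224.6),(277,200.25),.054),"grey":((305.5,236),(287.25,219.5),.054),"pad":((365.25,150.6),(192.5,134),.092),
"pink1":((249,197.4),(229.75,243),.116),"pink2":((252.75,240.3),(302,255),.116),"or1":((268.5,153.7),(157.5,210),.116),"or2":((298.25,149.4),(168.5,181),.116),"bottle":((371.5,245.5),(343.5,158),.13)}
for k,(a,b,z) in P.items():
    print(k,onz(S,a,z).round(4)[:2],onz(D,b,z).round(4)[:2],tri((S,D),(a,b))[0].round(4))
c1=lambda u,v:(220+u/4,130+v/3.5); c2=lambda u,v:(210+u/4,160+v/4)
obs=[(S,c1(175,373),(-95,-110,10)),(S,c1(333,537),(95,-110,0)),(S,c1(578,397),(95,110,10)),
(D,c2(90,165),(-95,110,10)),(D,c2(195,433),(-95,-110,0)),(D,c2(497,345),(95,-110,10))]
def rk(p,X): 
    c,s=np.cos(p[2]),np.sin(p[2]); X=np.array(X)/1000; return np.array([p[0]+c*X[0]-s*X[1],p[1]+s*X[0]+c*X[1],X[2]])
r=least_squares(lambda p:np.concatenate([proj(d,rk(p,X))[0]-u for d,u,X in obs]),[.65,-.05,0])
print("rack",r.x,r.fun.round(1))
for X in((-58,-68,0),(-58,0,0),(-58,68,0),(3,34,0),(3,-34,0)):print(rk(r.x,X).round(4))
for d,l in((S,[(142,266),(190,247),(227,308),(178,337)]),(D,[(245,347),(361,324),(384,371),(258,418)])):
    print("tray",[onz(d,u,.014).round(3)[:2].tolist() for u in l])
E
```

```text
green [ 0.5644 -0.0349] [ 0.5606 -0.0328] [ 0.5615 -0.032   0.1234]
yellow [0.5637 0.0302] [0.5603 0.0321] [0.5611 0.033  0.1237]
blue [0.57   0.0981] [0.5663 0.1027] [0.5669 0.1022 0.1241]
red [0.6258 0.0636] [0.622  0.0635] [0.6234 0.0662 0.0504]
grey [ 0.6239 -0.0028] [ 0.6207 -0.0029] [ 0.6218 -0.0008  0.0509]
pad [0.5008 0.3406] [0.4916 0.3408] [0.4934 0.35   0.0837]
pink1 [ 0.4613 -0.0692] [ 0.4624 -0.0672] [ 0.4621 -0.0691  0.1176]
pink2 [ 0.59  -0.145] [ 0.5883 -0.1514] [ 0.5893 -0.1468  0.1125]
or1 [0.3455 0.0803] [0.3439 0.0804] [0.344  0.0815 0.1147]
or2 [0.3866 0.163 ] [0.3878 0.1617] [0.3877 0.1617 0.1165]
bottle [0.7914 0.0628] [0.7959 0.0666] [0.793  0.061  0.1344]
rack [ 0.6207369   0.03101269 -0.0522477 ] [-1.  -0.9 -1.   1.   1.4 -0.7 -0.5 -1.2 -0.4  1.2  1.1 -1.1]
[ 0.5593 -0.0339  0.    ]
[0.5628 0.034  0.    ]
[0.5664 0.1019 0.    ]
[0.6255 0.0648 0.    ]
[ 0.622  -0.0031  0.    ]
tray [[0.405, -0.387], [0.429, -0.256], [0.653, -0.276], [0.645, -0.405]]
tray [[0.427, -0.246], [0.663, -0.288], [0.655, -0.391], [0.403, -0.382]]
```

```bash
python3 - <<'E'
import cv2
a=cv2.imread("pics/side0.png")[310:420,230:400];cv2.imwrite("pics/c3.png",cv2.resize(a,None,fx=4,fy=4,interpolation=cv2.INTER_CUBIC))
a=cv2.imread("pics/scene0.png")[230:350,130:240];cv2.imwrite("pics/c4.png",cv2.resize(a,None,fx=4,fy=4,interpolation=cv2.INTER_CUBIC))
a=cv2.imread("pics/scene0.png")[110:210,300:440];cv2.imwrite("pics/c5.png",cv2.resize(a,None,fx=4,fy=4,interpolation=cv2.INTER_CUBIC))
a=cv2.imread("pics/side0.png")[80:200,130:270];cv2.imwrite("pics/c6.png",cv2.resize(a,None,fx=4,fy=4,interpolation=cv2.INTER_CUBIC))
E
```

```text
(no output)
```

View pics/c3.png

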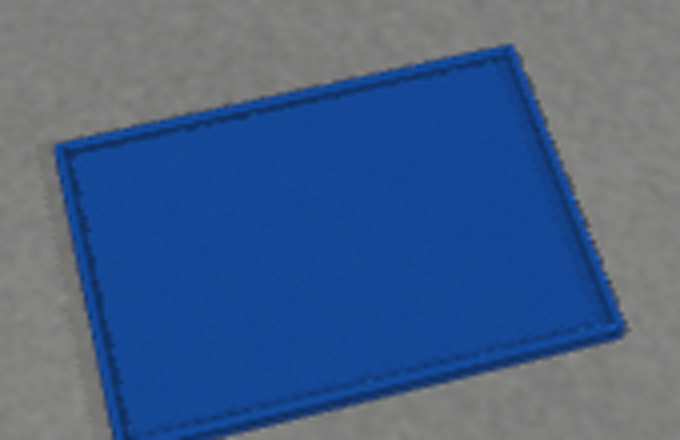

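View pics/c4.png

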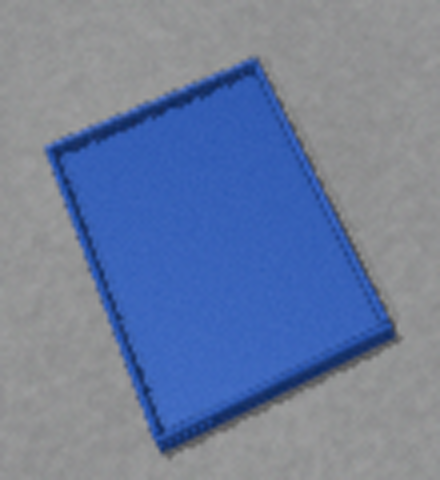

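View pics/c5.png

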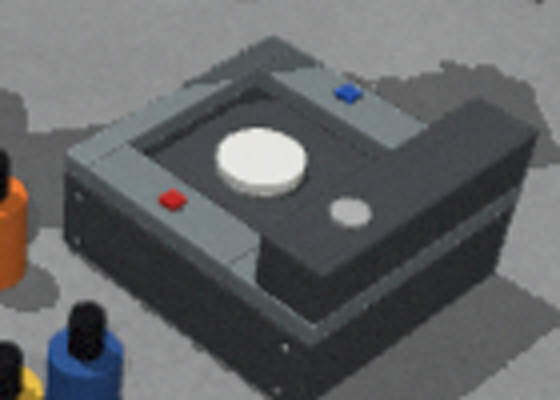

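View pics/c6.png

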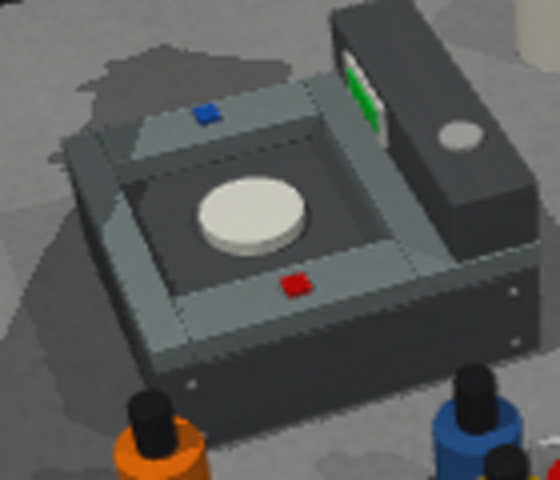

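```bash
cat >> h.py <<'E'
def tgt_R(yaw,sgn):  # tool x down, tool y = sgn*(cos yaw, sin yaw)
    x=np.array([0,0,-1.]);y=sgn*np.array([np.cos(yaw),np.sin(yaw),0]);return np.stack([x,y,np.cross(x,y)],1)
def plan(s,p,yaw,sgn):
    R=Ro.from_quat(s["tcp_rot"]).as_matrix();dp=R.T@(np.array(p)-s["eef_pos"])
    rv=Ro.from_matrix(R.T@tgt_R(yaw,sgn)).as_rotvec(degrees=True)
    return (dp/.05).round(3),rv.round(2)
E
python3 - <<'E'
from h import *
from plant import ctrl
S,D=cam("scene0"),cam("side0")
s=ctrl.get_state();print(Ro.from_quat(s["tcp_rot"]).as_matrix().round(3))
a,b=(365.5,149.75),(193,132.75);print(onz(S,a,.092),onz(D,b,.092),tri((S,D),(a,b)))
f=[onz(D,u,.1)[:2].round(4) for u in((169.5,171.25),(146.25,115.75),(265,142.5))];print("deck",f,"yaw",np.arctan2(*(f[2]-f[0])[::-1]),np.arctan2(-(f[1]-f[0])[0],(f[1]-f[0])[1]))
def rk(p,X): 
    c,s=np.cos(p[2]),np.sin(p[2]); X=np.array(X)/1000; return np.array([p[0]+c*X[0]-s*X[1],p[1]+s*X[0]+c*X[1],X[2]])
o=[(D,(244.25,346.75),(-120,75,14)),(D,(358.75,321.75),(120,75,14)),(D,(386.25,392.5),(120,-75,14)),
(S,(142,267.5),(-120,-75,14)),(S,(194.25,245),(-120,75,14)),(S,(228.75,313.25),(120,75,14)),(S,(170.75,342.5),(120,-75,14))]
r=least_squares(lambda p:np.concatenate([proj(d,rk(p,X))[0]-u for d,u,X in o]),[.53,-.33,0]);print("tray",r.x,r.fun.round(1),rk(r.x,(-55,0,0)),rk(r.x,(55,0,0)))
for sg in(1,-1):print(plan(s,[.566,.1,.26],-.052,sg))
E
```

```text
[[-0.001  0.447  0.894]
 [-0.002  0.894 -0.447]
 [-1.    -0.002 -0.   ]]
[0.49830022 0.34417324 0.092     ] [0.49424071 0.34543779 0.092     ] (array([0.49496909, 0.34858519, 0.08871287]), np.float64(0.2704741642061492))
deck [array([0.3995, 0.2115]), array([0.3927, 0.4565]), array([0.6548, 0.2259])] yaw 0.05634452873253132 0.027747978325423032
tray [ 0.53439588 -0.33530781 -0.15025188] [ 0.1 -1.2  0.6 -1.5  1.8 -1.  -1.5 -0.8 -0.4 -0.8 -0.5 -1.1 -2.2 -0.8] [ 0.48001554 -0.32707501  0.        ] [ 0.58877622 -0.3435406   0.        ]
(array([-0.366, -6.637,  9.232]), array([6.64e+01, 5.00e-02, 1.00e-01]))
(array([-0.366, -6.637,  9.232]), array([-1.136e+02, -1.200e-01,  5.000e-02]))
```

drive_tool:
  series:
    - [[-0.1,0,0],[8.3,0,0]]
    - [[-0.1,0,0],[8.3,0,0]]
    - [[-0.1,0,0],[8.3,0,0]]
    - [[0,0,0],[8.3,0,0]]
    - [[0,0,0],[8.3,0,0]]
  grip: 1
  newtons: 40

```text
time: 0.65
eef_pos: [0.3008, 0.6021, 0.2533]
tcp_rot: [0.4, 0.581, -0.406, 0.581]
contact_force: [0.9, -0.1, -0.3]
opening: 0.998
```

drive_tool:
  series:
    - [[0,0,0],[8.3,0,0]]
    - [[0,0,0],[8.3,0,0]]
    - [[0,0,0],[8.3,0,0]]
    - [[0,0,0],[0,0,0]]

```text
time: 1.05
eef_pos: [0.3003, 0.6013, 0.2511]
tcp_rot: [-0.519, -0.475, 0.527, -0.477]
contact_force: [-0.2, -0.4, 0.5]
opening: 1.002
```

```bash
cat > p.py <<'E'
import sys
from h import *
from plant import ctrl
a=list(map(float,sys.argv[1:]));s=ctrl.get_state()
print(s["time"],s["eef_pos"].round(4),s["qpos"].round(2),s["contact_force"].round(1),s["opening"].round(3),*plan(s,a[:3],a[3],1))
E
python3 p.py .566 .1 .26 -.052
```

```text
Traceback (most recent call last):
  File "p.py", line 5, in <module>
    print(s["time"],s["eef_pos"].round(4),s["qpos"].round(2),s["contact_force"].round(1),s["opening"].round(3),*plan(s,a[:3],a[3],1))
                                                                                         ^^^^^^^^^^^^^^^^^^
AttributeError: 'float' object has no attribute 'round'
```

```bash
sed -i 's/s\["opening"\].round(3)/round(s["opening"],3)/' p.py
python3 p.py .566 .1 .26 -.052
```

```text
1.05 [0.3003 0.6013 0.2511] [ 0.96  0.28  1.57 -0.    1.3   1.05] [-0.2 -0.4  0.5] 1.002 [-0.118  6.218  9.494] [-2.32  0.56  0.34]
```

drive_tool:
  series:
    - [[-0.1,0.62,0.93],[-0.5,0.1,0.1]]
    - [[-0.1,0.62,0.93],[-0.5,0.1,0.1]]
    - [[-0.1,0.62,0.93],[-0.5,0.1,0.1]]
    - [[0,0.62,0.93],[-0.5,0.1,0]]
    - [[0,0.62,0.93],[-0.4,0.1,0]]

```text
time: 1.55
eef_pos: [0.4245, 0.3831, 0.2635]
tcp_rot: [-0.504, -0.495, 0.506, -0.495]
contact_force: [1.2, 0.7, 0.7]
opening: 0.997
```

drive_tool:
  series:
    - [[0,0.62,0.93],[0,0,0]]
    - [[0,0.62,0.93],[0,0,0]]
    - [[0,0.62,0.93],[0,0,0]]
    - [[0,0.62,0.93],[0,0,0]]
    - [[0,0,0],[0,0,0]]

```text
time: 2.05
eef_pos: [0.5343, 0.2094, 0.2636]
tcp_rot: [-0.501, -0.498, 0.503, -0.499]
contact_force: [-0.7, 0.8, 0.4]
opening: 0.997
```

```bash
cat > snap.py <<'E'
import sys,cv2,pickle
from plant import ctrl
n,f=sys.argv[1:3];d=ctrl.read_camera(n);cv2.imwrite(f"pics/{f}.png",d["img"][:,:,::-1]);pickle.dump(d,open(f"pics/{f}.pkl","wb"))
E
python3 p.py .566 .1 .26 -.052; python3 snap.py wrist w1;python3 p.py .566 .1 .26 -.052
```

```text
2.05 [0.5343 0.2094 0.2636] [ 0.2   0.05  1.81 -0.    1.29  0.21] [-0.7  0.8  0.4] 0.997 [0.078 0.648 2.184] [2.58 0.16 0.03]
2.1 [0.5331 0.2114 0.2635] [ 0.2   0.05  1.81 -0.    1.29  0.21] [-1.   0.3  0.2] 0.994 [0.072 0.671 2.223] [2.65 0.09 0.1 ]
```

View pics/w1.png

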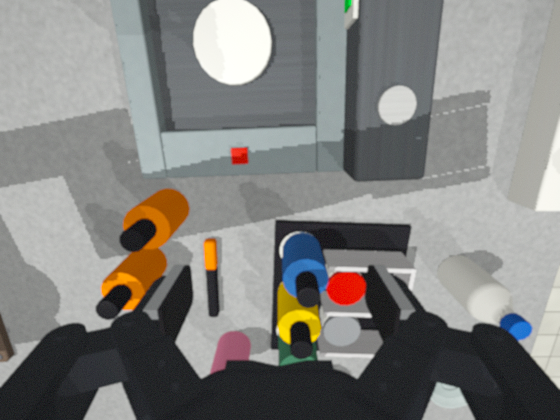

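```bash
python3 - <<'E'
from h import *
import cv2
W=cam("w1")
for n,u,z in(("pad",(232.5,40),.092),("red",(346,288),.054),("grey",(342,331),.054),("blueknob",(307,299),.126),("backleft rack",(411,224),.01),("frontleft",(275,221),.01)):print(n,onz(W,u,z).round(4))
im=cv2.imread("pics/w1.png");cv2.imwrite("pics/w1c.png",cv2.resize(im[200:370,230:430],None,fx=4,fy=3.5,interpolation=cv2.INTER_CUBIC))
E
```

```text
pad [0.4936 0.3499 0.092 ]
red [0.6214 0.0679 0.054 ]
grey [ 6.202e-01 -6.000e-04  5.400e-02]
blueknob [0.5631 0.1017 0.126 ]
backleft rack [0.7153 0.1401 0.01  ]
frontleft [0.5286 0.1456 0.01  ]
```

View pics/w1c.png

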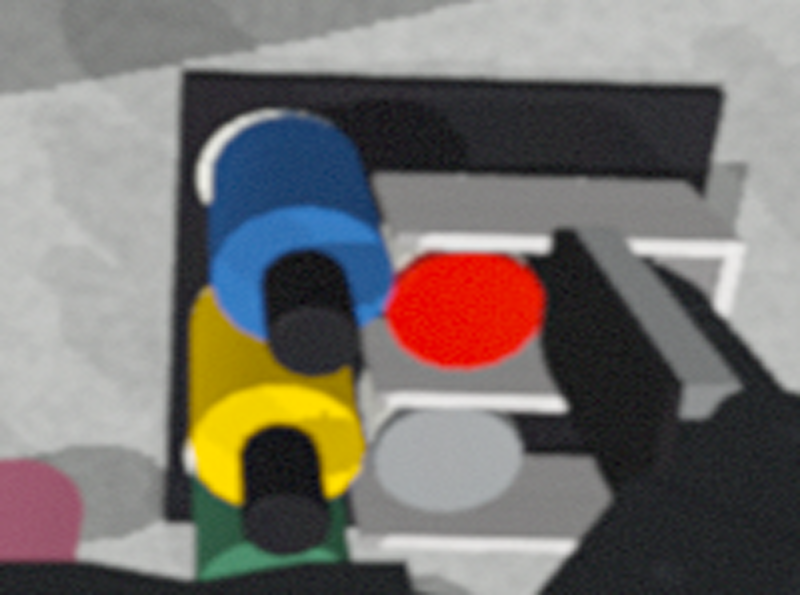

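drive_tool:
  series:
    - [[0,0.3,0.8],[1.3,0,0]]
    - [[0,0.3,0.8],[1.3,0,0]]
    - [[0,0.1,0.8],[0.5,0,0]]
    - [[0,0,0.0],[0,0,0]]
    - [[0,0,0],[0,0,0]]

```text
time: 2.6
eef_pos: [0.5637, 0.0928, 0.2625]
tcp_rot: [-0.51, -0.49, 0.512, -0.487]
contact_force: [0.1, 0.5, -0.5]
opening: 1.002
```

```bash
python3 p.py .566 .1 .26 -.052
```

```text
2.6 [0.5637 0.0928 0.2625] [-0.01  0.05  1.81  0.    1.29  0.03] [ 0.1  0.5 -0.5] 1.002 [ 0.05   0.041 -0.145] [ 0.43 -0.08  0.24]
```

drive_tool:
  series:
    - [[0.4,0.05,-0.16],[0.4,0,0]]
    - [[0.6,0,0],[0,0,0]]
    - [[0.6,0,0],[0,0,0]]
    - [[0.6,0,0],[0,0,0]]
    - [[0,0,0],[0,0,0]]

```text
time: 3.1
eef_pos: [0.565, 0.1113, 0.1516]
tcp_rot: [0.51, 0.492, -0.508, 0.49]
contact_force: [-0.4, 0.6, 0.3]
opening: 0.999
```

```bash
python3 p.py .566 .101 .107 -.052; python3 snap.py scene s1; python3 snap.py side d1;python3 p.py .566 .101 .107 -.052; python3 - <<'E'
import cv2
import numpy as np
a=cv2.imread("pics/s1.png")[130:300,220:380];b=cv2.imread("pics/d1.png")[110:280,190:350]
cv2.imwrite("pics/j1.png",cv2.resize(np.hstack([a,b]),None,fx=2.5,fy=2.5,interpolation=cv2.INTER_CUBIC))
E
```

```text
3.1 [0.565  0.1113 0.1516] [0.02 0.16 1.9  0.   1.08 0.05] [-0.4  0.6  0.3] 0.999 [0.891 0.026 0.209] [ 0.98 -0.25  0.  ]
3.2 [0.5683 0.111  0.1565] [0.02 0.16 1.89 0.   1.08 0.05] [-0.4 -0.3 -0.7] 0.996 [ 0.989 -0.047  0.206] [ 0.94 -0.28 -0.5 ]
```

View pics/j1.png

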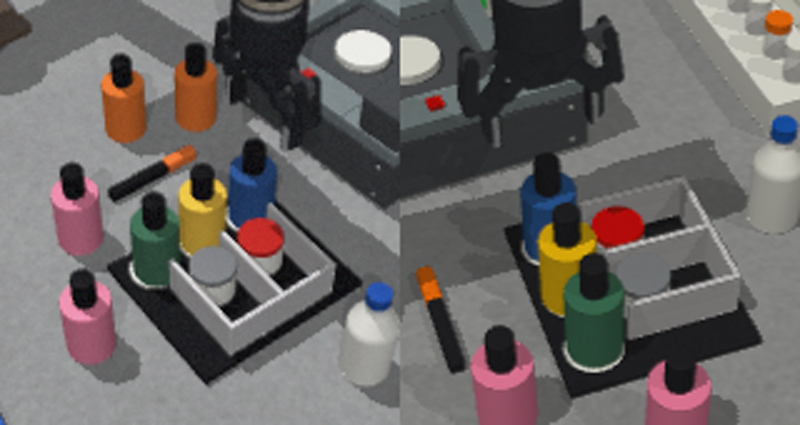

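```bash
python3 - <<'E'
from h import *
S,D=cam("s1"),cam("d1")
for d in(S,D): print(proj(d,[[.567,.111,.154],[.566,.101,.126],[.6,.109,.15],[.535,.113,.15]]).round(1))
E
```

```text
[[325.1 179.3]
 [321.6 188.1]
 [332.7 187.3]
 [317.8 173.8]]
[[247.3 163. ]
 [248.9 174.7]
 [261.  161.3]
 [234.  167.3]]
```

View pics/s1.png

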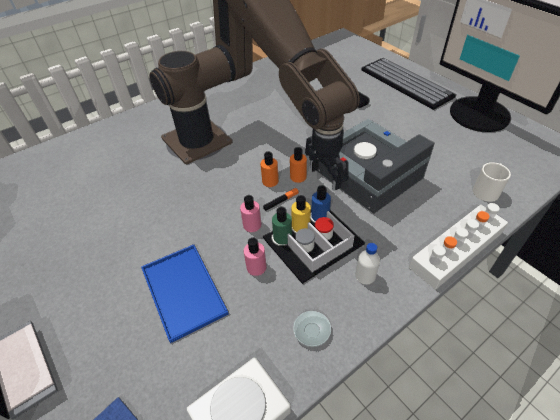

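View pics/d1.png

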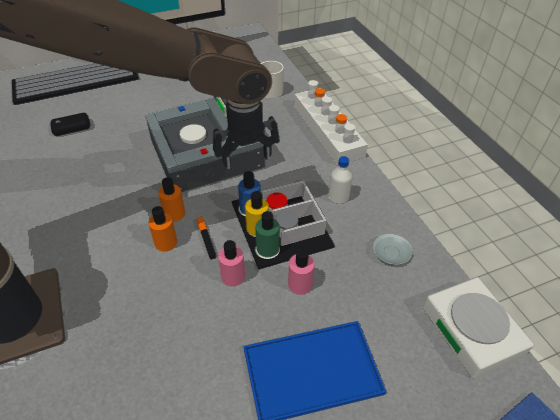

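drive_tool:
  series:
    - [[0.1,0,0.2],[0.9,0,0]]
    - [[0,0,0],[0,0,0]]
    - [[0,0,0],[0,0,0]]

```text
time: 3.5
eef_pos: [0.571, 0.1016, 0.1571]
tcp_rot: [0.518, 0.484, -0.506, 0.491]
contact_force: [0.2, 0.3, 0.1]
opening: 0.997
```

```bash
cat > avg.py <<'E'
import sys
from h import *
from plant import ctrl
a=list(map(float,sys.argv[1:5]));L=[]
for i in range(int(sys.argv[5]) if len(sys.argv)>5 else 5):
    L.append(ctrl.get_state());ctrl.read_camera("side")
s=dict(L[-1]);P=np.array([l["eef_pos"] for l in L]);s["eef_pos"]=P.mean(0)
s["tcp_rot"]=Ro.from_quat([l["tcp_rot"] for l in L]).mean().as_quat()
print(s["time"],s["eef_pos"].round(4),P.std(0).round(4),s["qpos"].round(4),np.mean([l["contact_force"] for l in L],0).round(1),round(s["opening"],3),*plan(s,a[:3],a[3],1))
E
python3 avg.py .566 .101 .107 -.052
```

```text
3.7 [0.5707 0.1016 0.1567] [0.0003 0.     0.0004] [-6.0000e-04  1.5540e-01  1.8974e+00  5.0000e-03  1.0721e+00  4.6800e-02] [-0.1  0.   0. ] 1.001 [ 0.992 -0.112  0.021] [ 0.12 -0.31 -1.01]
```

drive_tool:
  series:
    - [[0.3,-0.11,0.02],[0,-0.3,-1.0]]
    - [[0.3,0,0],[0,0,0]]
    - [[0.2,0,0],[0,0,0]]
    - [[0,0,0],[0,0,0]]
    - [[0,0,0],[0,0,0]]

```text
time: 4.25
eef_pos: [0.5629, 0.1009, 0.1101]
tcp_rot: [-0.51, -0.489, 0.514, -0.486]
contact_force: [0.4, 0.2, 0.2]
opening: 0.999
```

```bash
python3 avg.py .566 .101 .107 -.052; python3 snap.py wrist w2
```

```text
4.45 [0.5631 0.1009 0.1107] [0.0004 0.     0.0006] [ 1.0000e-04  2.0960e-01  1.9260e+00 -4.0000e-04  1.0105e+00  5.0100e-02] [-0.2 -0.1 -0.1] 1.001 [ 0.073  0.057 -0.005] [0.13 0.03 0.35]
```

View pics/w2.png

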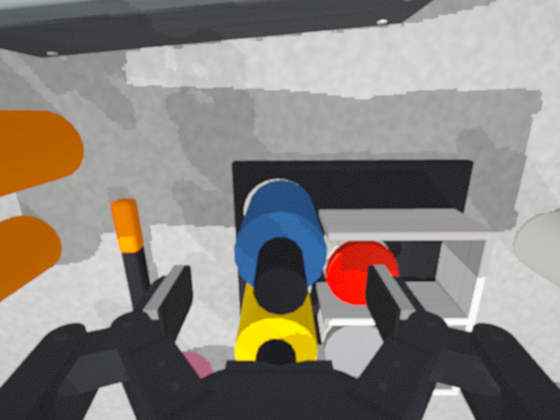

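```bash
python3 - <<'E'
from h import *
W=cam("w2")
for u,z in(((281,293),.126),((277,354),.126),((363,271),.054)):print(onz(W,u,z).round(4))
E
```

```text
[0.5649 0.1026 0.126 ]
[0.5614 0.0683 0.126 ]
[0.6219 0.0699 0.054 ]
```

drive_tool:
  series:
    - [[0.04,0.02,0],[0,0,0.3]]
    - [[0,0,0],[0,0,0]]
    - [[0,0,0],[0,0,0]]
    - [[0,0,0],[0,0,0]]
    - [[0,0,0],[0,0,0]]
  grip: -1
  newtons: 60

```text
time: 5.05
eef_pos: [0.5654, 0.1009, 0.111]
tcp_rot: [0.513, 0.486, -0.512, 0.488]
contact_force: [-0.9, -0.4, 0.1]
opening: 0.285
```

drive_tool:
  series:
    - [[0,0,0],[0,0,0]]
    - [[0,0,0],[0,0,0]]
    - [[0,0,0],[0,0,0]]
    - [[0,0,0],[0,0,0]]
    - [[0,0,0],[0,0,0]]

```text
time: 5.55
eef_pos: [0.5654, 0.1009, 0.111]
tcp_rot: [0.513, 0.486, -0.511, 0.488]
contact_force: [-1.3, 0.7, 1.0]
opening: 0.288
```

```bash
python3 avg.py .566 .101 .107 -.052 2
```

```text
5.6 [0.5654 0.1009 0.111 ] [0. 0. 0.] [ 2.0000e-04  2.0990e-01  1.9266e+00 -7.0000e-04  1.0015e+00  5.0300e-02] [-1.1  0.2  0.6] 0.285 [ 0.081  0.011 -0.003] [ 0.13  0.03 -0.21]
```

drive_tool:
  series:
    - [[-0.2,0,0],[0,0,0]]
    - [[-0.5,0,0],[0,0,0]]
    - [[-0.7,0,0],[0,0,0]]
    - [[-0.7,0,0],[0,0,0]]
    - [[-0.6,0,0],[0,0,0]]
  newtons: 80

```text
time: 6.15
eef_pos: [0.5587, 0.1009, 0.2401]
tcp_rot: [-0.507, -0.492, 0.517, -0.483]
contact_force: [0.6, -0.2, -3.1]
opening: 0.275
```

drive_tool:
  series:
    - [[-0.3,0,0],[0,0,0]]
    - [[0,0,0],[0,0,0]]

```text
time: 6.35
eef_pos: [0.5609, 0.1009, 0.2613]
tcp_rot: [-0.51, -0.49, 0.515, -0.485]
contact_force: [0.4, -0.2, -3.1]
opening: 0.281
```

```bash
python3 p.py .589 -.343 .265 -.15
```

```text
6.35 [0.5609 0.1009 0.2613] [ 0.    0.05  1.81 -0.    1.29  0.05] [ 0.4 -0.2 -3.1] 0.281 [-0.075  1.003  8.839] [5.74 0.09 0.57]
```

drive_tool:
  series:
    - [[0,0,0.2],[0,0,0]]
    - [[0,0.05,0.4],[0,0,0]]
    - [[0,0.08,0.6],[0,0,0]]
    - [[0,0.08,0.7],[0,0,0]]
    - [[0,0.08,0.7],[0,0,0]]

```text
time: 6.85
eef_pos: [0.5646, -0.0312, 0.2523]
tcp_rot: [-0.505, -0.496, 0.516, -0.483]
contact_force: [0.6, 0.2, -3.2]
opening: 0.282
```

drive_tool:
  series:
    - [[0,0.08,0.7],[0,0,0]]
    - [[0,0.08,0.7],[0,0,0]]
    - [[0,0.08,0.7],[0,0,0]]
    - [[0,0.08,0.7],[0,0,0]]
    - [[0,0.08,0.7],[0,0,0]]

```text
time: 7.35
eef_pos: [0.5703, -0.2153, 0.2384]
tcp_rot: [-0.502, -0.502, 0.519, -0.477]
contact_force: [0.8, -0.1, -3.4]
opening: 0.277
```

```bash
python3 p.py .589 -.343 .265 -.052
```

```text
7.35 [ 0.5703 -0.2153  0.2384] [-0.52  0.17  1.72 -0.01  1.29 -0.47] [ 0.8 -0.1 -3.4] 0.277 [-0.569  0.459  2.532] [ 0.53 -0.35  2.44]
```

drive_tool:
  series:
    - [[-0.1,0.15,0.6],[0,0,0.8]]
    - [[-0.1,0.15,0.6],[0,0,0.8]]
    - [[0,0.15,0.5],[0,0,0.8]]
    - [[0,0.05,0.3],[0,0,0]]
    - [[0,0,0.1],[0,0,0]]

```text
time: 7.85
eef_pos: [0.5839, -0.3306, 0.2329]
tcp_rot: [-0.512, -0.496, 0.513, -0.479]
contact_force: [0.2, 0.0, -3.1]
opening: 0.279
```

```bash
python3 p.py .589 -.343 .108 -.052
```

```text
7.85 [ 0.5839 -0.3306  0.2329] [-0.67  0.3   1.58  0.    1.29 -0.62] [ 0.2  0.  -3.1] 0.279 [2.491 0.16  0.28 ] [ 0.12 -0.87  1.05]
```

drive_tool:
  series:
    - [[0.2,0.1,0.2],[0,-0.4,0.5]]
    - [[0.5,0,0],[0,-0.4,0.3]]
    - [[0.5,0,0],[0,0,0]]
    - [[0.4,0,0],[0,0,0]]
    - [[0,0,0],[0,0,0]]

```text
time: 8.35
eef_pos: [0.5867, -0.3379, 0.1445]
tcp_rot: [-0.511, -0.491, 0.513, -0.485]
contact_force: [-1.0, 0.4, -4.1]
opening: 0.273
```

```bash
python3 avg.py .589 -.343 .108 -.052 3
```

```text
8.45 [ 0.5875 -0.3385  0.1464] [0.0007 0.0006 0.0016] [-6.7170e-01  3.8040e-01  1.6351e+00 -1.3000e-03  1.1292e+00 -6.2390e-01] [-0.3  0.2 -3.9] 0.275 [0.768 0.039 0.091] [ 0.28 -0.17  0.34]
```

drive_tool:
  series:
    - [[0.25,0.03,0.08],[0,0,0.3]]
    - [[0.25,0,0],[0,0,0]]
    - [[0.1,0,0],[0,0,0]]
    - [[0,0,0],[0,0,0]]
    - [[0,0,0],[0,0,0]]

```text
time: 9.0
eef_pos: [0.5931, -0.346, 0.1228]
tcp_rot: [0.513, 0.484, -0.51, 0.493]
contact_force: [0.1, -0.5, -3.3]
opening: 0.278
```

```bash
python3 avg.py .589 -.343 .106 -.052 2
```

```text
9.05 [ 0.5931 -0.346   0.1228] [0. 0. 0.] [-0.6763  0.4154  1.6394  0.0023  1.0735 -0.6306] [ 0.2 -0.1 -3.5] 0.281 [ 0.334 -0.089 -0.058] [ 0.3   0.36 -0.69]
```

drive_tool:
  series:
    - [[0.15,-0.05,-0.04],[0,0,-0.5]]
    - [[0.1,0,0],[0,0,0]]
    - [[0.05,0,0],[0,0,0]]
    - [[0,0,0],[0,0,0]]

```text
time: 9.5
eef_pos: [0.591, -0.3439, 0.1074]
tcp_rot: [-0.511, -0.486, 0.512, -0.491]
contact_force: [0.1, 0.6, -3.8]
opening: 0.276
```

```bash
python3 avg.py .589 -.343 .106 -.052 2
```

```text
9.55 [ 0.591  -0.344   0.1076] [0.     0.     0.0001] [-0.6739  0.4304  1.6493 -0.0041  1.0543 -0.6253] [-0.4  0.4 -4.3] 0.276 [ 0.031 -0.041 -0.018] [ 0.31  0.41 -0.22]
```

drive_tool:
  series:
    - [[0.04,0,0],[0,0,-0.2]]
    - [[0.03,0,0],[0,0,0]]
    - [[0,0,0],[0,0,0]]

```text
time: 9.9
eef_pos: [0.5919, -0.3451, 0.1065]
tcp_rot: [-0.51, -0.485, 0.513, -0.491]
contact_force: [-0.1, -0.9, -4.1]
opening: 0.278
```

```bash
python3 avg.py .589 -.343 .106 -.052 2; python3 snap.py side d2; python3 - <<'E'
import cv2
a=cv2.imread("pics/d2.png")[230:420,200:420];cv2.imwrite("pics/d2c.png",cv2.resize(a,None,fx=3,fy=3))
E
```

```text
9.95 [ 0.5919 -0.3451  0.1065] [0. 0. 0.] [-0.6734  0.4345  1.6461 -0.0073  1.0533 -0.6233] [-0.4 -0.4 -4.1] 0.276 [ 0.009 -0.06  -0.04 ] [ 0.31  0.55 -0.14]
```

View pics/d2c.png

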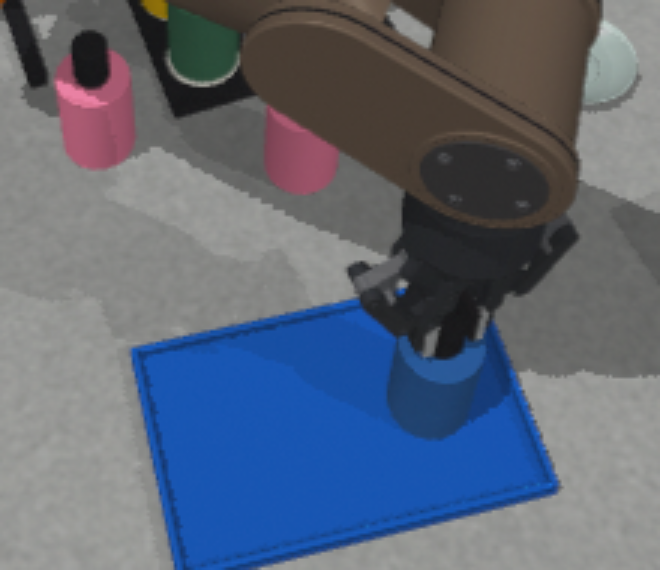

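drive_tool:
  series:
    - [[0.06,0,0],[0,0,0]]
    - [[0.03,0,0],[0,0,0]]
    - [[0,0,0],[0,0,0]]

```text
time: 10.35
eef_pos: [0.5924, -0.346, 0.1064]
tcp_rot: [-0.509, -0.485, 0.514, -0.492]
contact_force: [0.2, 1.7, -3.0]
opening: 0.281
```

```bash
python3 avg.py .589 -.343 .106 -.052 2
```

```text
10.4 [ 0.5924 -0.3461  0.1063] [0.     0.0001 0.    ] [-0.6737  0.4361  1.6443 -0.0089  1.0523 -0.6235] [-0.   0.4 -1.7] 0.28 [ 0.006 -0.07  -0.059] [ 0.35  0.64 -0.15]
```

drive_tool:
  series:
    - [[0,0,0],[0,0,0]]
    - [[0,0,0],[0,0,0]]
    - [[0,0,0],[0,0,0]]
    - [[0,0,0],[0,0,0]]
    - [[0,0,0],[0,0,0]]
  grip: 1

```text
time: 10.95
eef_pos: [0.5937, -0.3472, 0.1069]
tcp_rot: [-0.509, -0.483, 0.513, -0.494]
contact_force: [-0.3, 0.2, 0.2]
opening: 1.0
```

drive_tool:
  series:
    - [[-0.3,0,0],[0,0,0]]
    - [[-0.6,0,0],[0,0,0]]
    - [[-0.8,0,0],[0,0,0]]
    - [[-0.8,0,0],[0,0,0]]
    - [[-0.4,0,0],[0,0,0]]

```text
time: 11.45
eef_pos: [0.5913, -0.3438, 0.2555]
tcp_rot: [-0.509, -0.486, 0.514, -0.491]
contact_force: [0.5, -0.5, 0.4]
opening: 0.997
```

```bash
python3 p.py .562 .033 .25 -.052
```

```text
11.45 [ 0.5913 -0.3438  0.2555] [-0.67  0.29  1.54 -0.01  1.3  -0.62] [ 0.5 -0.5  0.4] 0.997 [ 0.038 -0.931 -7.502] [0.35 0.54 0.01]
```

drive_tool:
  series:
    - [[0,-0.13,-1.0],[0,0,0]]
    - [[0,-0.13,-1.0],[0,0,0]]
    - [[0,-0.13,-1.0],[0,0,0]]
    - [[0,-0.13,-1.0],[0,0,0]]
    - [[0,-0.13,-1.0],[0,0,0]]

```text
time: 11.95
eef_pos: [0.5738, -0.0971, 0.2666]
tcp_rot: [-0.514, -0.475, 0.514, -0.496]
contact_force: [1.1, 0.7, -0.3]
opening: 0.998
```

drive_tool:
  series:
    - [[0,-0.13,-0.9],[0,0,0]]
    - [[0,-0.13,-0.7],[0,0,0]]
    - [[0,0,-0.4],[0,0,0]]
    - [[0,0,0],[0,0,0]]
    - [[0,0,0],[0,0,0]]

```text
time: 12.45
eef_pos: [0.5652, 0.0137, 0.272]
tcp_rot: [0.514, 0.474, -0.51, 0.501]
contact_force: [-1.0, -0.8, 0.1]
opening: 1.002
```

```bash
python3 p.py .562 .033 .11 -.052
```

```text
12.45 [0.5652 0.0137 0.272 ] [-0.15  0.01  1.84 -0.02  1.27 -0.09] [-1.  -0.8  0.1] 1.002 [ 3.227 -0.186 -0.453] [ 0.2   1.25 -1.84]
```

drive_tool:
  series:
    - [[0.4,-0.05,-0.25],[0,0.6,-0.9]]
    - [[0.7,-0.05,-0.15],[0,0.6,-0.9]]
    - [[0.7,0,0],[0,0,0]]
    - [[0.4,0,0],[0,0,0]]
    - [[0,0,0],[0,0,0]]

```text
time: 12.95
eef_pos: [0.5625, 0.0305, 0.1557]
tcp_rot: [0.514, 0.486, -0.514, 0.485]
contact_force: [0.0, -0.9, -0.6]
opening: 1.0
```

```bash
python3 avg.py .562 .033 .11 -.052 2; python3 snap.py wrist w3
```

```text
13.0 [0.5628 0.0305 0.1564] [0.0003 0.0001 0.0007] [-1.2640e-01  1.2960e-01  1.9243e+00  1.2000e-03  1.0870e+00 -7.0500e-02] [-0.5 -0.8 -0.5] 1.0 [ 0.928 -0.02  -0.049] [-0.26 -0.07  0.01]
```

View pics/w3.png

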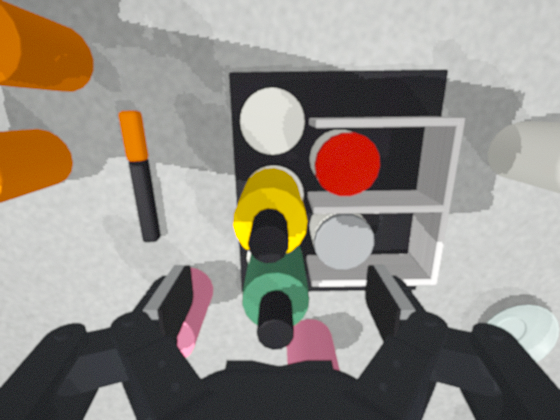

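```bash
python3 - <<'E'
from h import *
W=cam("w3")
print(proj(W,[[.5628,.0305,.1564],[.5628,.0305,.126],[.562,.033,.126],[.5593,-.0339,.126]]).round(1))
for u,z in(((268.5,246),.126),((275,330),.126),((272,120),.01),((348,163),.054),((343.5,240),.054)):print(onz(W,u,z).round(4))
E
```

```text
[[275.5 276.5]
 [275.8 250.2]
 [274.2 246.5]
 [276.2 337.5]]
[0.5586 0.0335 0.126 ]
[ 0.5589 -0.0278  0.126 ]
[0.563  0.1031 0.01  ]
[0.6219 0.0682 0.054 ]
[0.6191 0.0019 0.054 ]
```

drive_tool:
  series:
    - [[0.3,-0.05,-0.05],[-0.2,0,0]]
    - [[0.3,0,0],[0,0,0]]
    - [[0.25,0,0],[0,0,0]]
    - [[0,0,0],[0,0,0]]
    - [[0,0,0],[0,0,0]]

```text
time: 13.6
eef_pos: [0.566, 0.0326, 0.1188]
tcp_rot: [0.517, 0.483, -0.509, 0.49]
contact_force: [-0.3, -0.8, -0.6]
opening: 1.002
```

```bash
python3 avg.py .5605 .033 .11 -.052 2; python3 snap.py wrist w4
```

```text
13.65 [0.5659 0.0326 0.1187] [0.0001 0.     0.0001] [-1.2190e-01  1.7810e-01  1.9480e+00  1.5000e-03  1.0006e+00 -6.9700e-02] [-0.8 -0.8 -0. ] 1.001 [ 0.173 -0.111 -0.002] [-0.06 -0.01 -0.87]
```

View pics/w4.png

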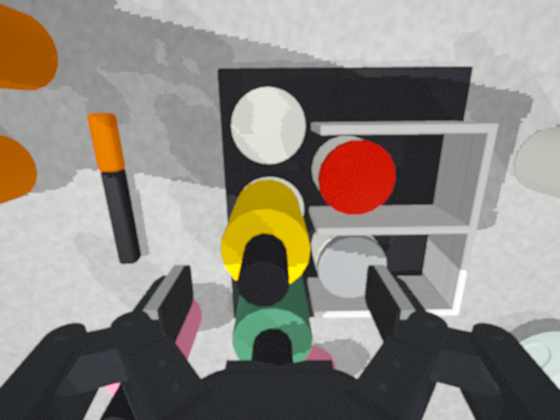

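drive_tool:
  series:
    - [[0.12,-0.11,0],[0,0,-0.8]]
    - [[0.03,0,0],[0,0,0]]
    - [[0,0,0],[0,0,0]]

```text
time: 14.05
eef_pos: [0.5612, 0.0328, 0.1125]
tcp_rot: [0.514, 0.486, -0.512, 0.487]
contact_force: [-1.2, -0.1, -0.5]
opening: 0.997
```

```bash
python3 avg.py .5605 .033 .11 -.052 2; python3 snap.py wrist w5; python3 - <<'E'
from h import *
W=cam("w5")
cv2.imwrite("pics/w5c.png",cv2.resize(cv2.imread("pics/w5.png")[150:330,120:440],None,fx=2.5,fy=2.5))
E
```

```text
14.1 [0.5611 0.0328 0.1124] [0. 0. 0.] [-1.2210e-01  1.8280e-01  1.9558e+00  2.0000e-04  9.9990e-01 -6.9300e-02] [-0.7  0.1 -0.3] 0.998 [ 0.049 -0.012 -0.002] [-0.05  0.   -0.19]
```

View pics/w5c.png

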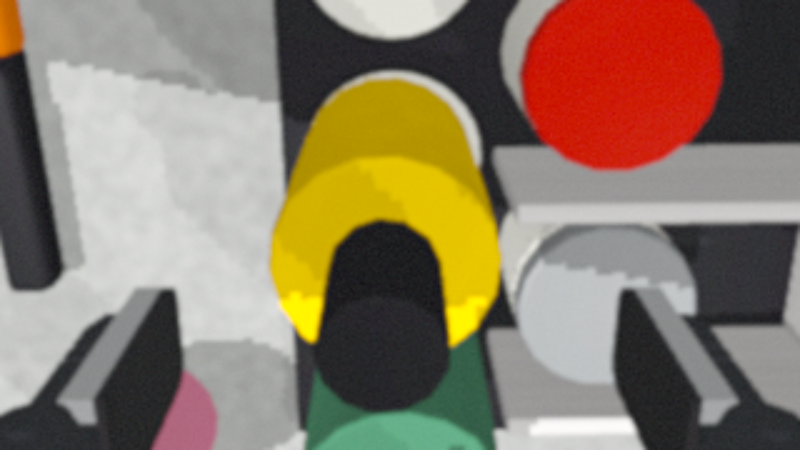

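drive_tool:
  series:
    - [[0.02,-0.06,0],[0,0,-0.2]]
    - [[0,0,0],[0,0,0]]
    - [[0,0,0],[0,0,0]]

```text
time: 14.5
eef_pos: [0.5582, 0.033, 0.1118]
tcp_rot: [0.513, 0.486, -0.513, 0.487]
contact_force: [-0.3, 0.0, -0.3]
opening: 0.999
```

```bash
python3 avg.py .558 .033 .11 -.052 2
```

```text
14.55 [0.5582 0.033  0.1118] [0. 0. 0.] [-1.2240e-01  1.7910e-01  1.9614e+00 -1.0000e-04  1.0009e+00 -6.9500e-02] [ 0.   0.3 -0.1] 0.997 [ 0.036 -0.004 -0.   ] [-0.05  0.01 -0.02]
```

drive_tool:
  series:
    - [[0,0,0],[0,0,0]]
    - [[0,0,0],[0,0,0]]
    - [[0,0,0],[0,0,0]]
    - [[0,0,0],[0,0,0]]
    - [[0,0,0],[0,0,0]]
  grip: -1
  newtons: 80

```text
time: 15.1
eef_pos: [0.5586, 0.0329, 0.1123]
tcp_rot: [0.513, 0.486, -0.513, 0.487]
contact_force: [0.2, 0.2, 1.8]
opening: 0.281
```

drive_tool:
  series:
    - [[0,0,0],[0,0,0]]
    - [[0,0,0],[0,0,0]]
    - [[0,0,0],[0,0,0]]

```text
time: 15.4
eef_pos: [0.5586, 0.0329, 0.1123]
tcp_rot: [0.513, 0.486, -0.513, 0.487]
contact_force: [0.7, -0.1, -0.1]
opening: 0.271
```

```bash
python3 avg.py .558 .033 .11 -.052 2
```

```text
15.45 [0.5586 0.0329 0.1123] [0. 0. 0.] [-1.2240e-01  1.7890e-01  1.9606e+00 -1.0000e-04  1.0010e+00 -6.9400e-02] [ 0.1 -0.3  0.1] 0.278 [ 0.045 -0.012 -0.001] [-0.05  0.01 -0.06]
```

drive_tool:
  series:
    - [[-0.2,0,0],[0,0,0]]
    - [[-0.5,0,0],[0,0,0]]
    - [[-0.8,0,0],[0,0,0]]
    - [[-0.8,0,0],[0,0,0]]
    - [[-0.7,0,0],[0,0,0]]

```text
time: 16.0
eef_pos: [0.5512, 0.0337, 0.2551]
tcp_rot: [-0.507, -0.494, 0.519, -0.479]
contact_force: [0.5, 0.2, -2.3]
opening: 0.277
```

drive_tool:
  series:
    - [[-0.4,0,0],[0,0,0]]
    - [[-0.2,0,0],[0,0,0]]

```text
time: 16.2
eef_pos: [0.5527, 0.0336, 0.2906]
tcp_rot: [-0.508, -0.492, 0.518, -0.481]
contact_force: [-0.1, 0.1, -4.0]
opening: 0.279
```

```bash
python3 p.py .48 -.327 .27 -.052
```

```text
16.2 [0.5527 0.0336 0.2906] [-0.12 -0.01  1.81 -0.    1.35 -0.07] [-0.1  0.1 -4. ] 0.279 [ 0.424 -1.063  7.28 ] [-0.05 -0.08  1.17]
```

drive_tool:
  series:
    - [[-0.02,-0.03,0.2],[0,0,0.2]]
    - [[-0.03,-0.06,0.4],[0,0,0.2]]
    - [[-0.03,-0.09,0.6],[0,0,0.2]]
    - [[-0.03,-0.1,0.7],[0,0,0.3]]
    - [[-0.03,-0.1,0.7],[0,0,0.3]]

```text
time: 16.7
eef_pos: [0.5234, -0.0966, 0.2911]
tcp_rot: [-0.51, -0.492, 0.512, -0.486]
contact_force: [0.4, -0.5, -3.5]
opening: 0.277
```

drive_tool:
  series:
    - [[-0.03,-0.1,0.7],[0,0,0.3]]
    - [[-0.03,-0.1,0.7],[0,0,0.3]]
    - [[-0.03,-0.1,0.7],[0,0,0.3]]
    - [[-0.03,-0.1,0.7],[0,0,0.3]]
    - [[-0.03,-0.1,0.6],[0,0,0]]

```text
time: 17.2
eef_pos: [0.4818, -0.2724, 0.285]
tcp_rot: [0.513, 0.493, -0.51, 0.484]
contact_force: [-0.5, 0.3, -2.8]
opening: 0.277
```

```bash
python3 p.py .48 -.327 .23 -.052
```

```text
17.2 [ 0.4818 -0.2724  0.285 ] [-0.7  -0.01  1.83  0.01  1.33 -0.66] [-0.5  0.3 -2.8] 0.277 [1.086 0.021 1.105] [ 0.33 -0.69  0.29]
```

drive_tool:
  series:
    - [[0.2,0.05,0.5],[0,-0.4,0.2]]
    - [[0.4,0,0.35],[0,-0.3,0]]
    - [[0.6,0,0.2],[0,0,0]]
    - [[0.7,0,0.05],[0,0,0]]
    - [[0.6,0,0],[0,0,0]]

```text
time: 17.7
eef_pos: [0.4745, -0.3365, 0.151]
tcp_rot: [-0.512, -0.487, 0.515, -0.485]
contact_force: [-0.5, -0.3, -3.0]
opening: 0.275
```

drive_tool:
  series:
    - [[0.2,0,0],[0,0,0]]
    - [[0,0,0],[0,0,0]]

```text
time: 17.9
eef_pos: [0.469, -0.3334, 0.1314]
tcp_rot: [-0.512, -0.493, 0.516, -0.478]
contact_force: [-0.2, -0.2, -3.3]
opening: 0.276
```

```bash
python3 avg.py .48 -.327 .108 -.052 2
```

```text
17.95 [ 0.4691 -0.3334  0.1318] [0.0001 0.     0.0003] [-0.7917  0.1967  1.8983 -0.0065  1.0677 -0.7324] [-0.2  0.  -3.4] 0.276 [ 0.473  0.221 -0.135] [-0.24 -0.59  1.13]
```

drive_tool:
  series:
    - [[0.15,0.2,-0.1],[0,-0.5,1.0]]
    - [[0.12,0,0],[0,0,0]]
    - [[0.05,0,0],[0,0,0]]
    - [[0,0,0],[0,0,0]]
    - [[0,0,0],[0,0,0]]

```text
time: 18.5
eef_pos: [0.4839, -0.3331, 0.1258]
tcp_rot: [-0.513, -0.481, 0.514, -0.492]
contact_force: [0.6, -0.5, -3.2]
opening: 0.276
```

```bash
python3 avg.py .48 -.327 .107 -.052 2
```

```text
18.55 [ 0.4839 -0.3331  0.1258] [0. 0. 0.] [-7.7500e-01  2.1140e-01  1.8938e+00 -1.5000e-03  1.0207e+00 -7.1990e-01] [ 0.1  0.2 -3.6] 0.28 [ 0.374 -0.089 -0.122] [-0.13  0.64 -0.62]
```

drive_tool:
  series:
    - [[0.18,-0.06,-0.06],[0,0.4,-0.6]]
    - [[0.12,0,0],[0,0,0]]
    - [[0.05,0,0],[0,0,0]]
    - [[0.02,0,0],[0,0,0]]
    - [[0,0,0],[0,0,0]]

```text
time: 19.1
eef_pos: [0.4811, -0.3307, 0.1073]
tcp_rot: [-0.512, -0.485, 0.515, -0.487]
contact_force: [0.9, 0.5, -2.5]
opening: 0.278
```

```bash
python3 avg.py .48 -.327 .107 -.052 2
```

```text
19.15 [ 0.4812 -0.3308  0.1073] [0. 0. 0.] [-0.7744  0.2348  1.9043 -0.0043  0.9991 -0.7175] [ 0.4  0.7 -2. ] 0.273 [ 0.006 -0.027 -0.074] [-0.15  0.27 -0.  ]
```

drive_tool:
  series:
    - [[0.02,0,0],[0,0,0]]
    - [[0,0,0],[0,0,0]]
    - [[0,0,0],[0,0,0]]

```text
time: 19.5
eef_pos: [0.4813, -0.331, 0.1073]
tcp_rot: [-0.512, -0.485, 0.515, -0.488]
contact_force: [-0.4, -0.4, -0.4]
opening: 0.273
```

drive_tool:
  series:
    - [[0,0,0],[0,0,0]]
    - [[0,0,0],[0,0,0]]
    - [[0,0,0],[0,0,0]]
    - [[0,0,0],[0,0,0]]
    - [[0,0,0],[0,0,0]]
  grip: 1

```text
time: 20.0
eef_pos: [0.4827, -0.332, 0.1084]
tcp_rot: [-0.512, -0.483, 0.515, -0.489]
contact_force: [-0.2, 0.4, -0.4]
opening: 0.999
```

drive_tool:
  series:
    - [[-0.3,0,0],[0,0,0]]
    - [[-0.6,0,0],[0,0,0]]
    - [[-0.8,0,0],[0,0,0]]
    - [[-0.8,0,0],[0,0,0]]
    - [[-0.4,0,0],[0,0,0]]

```text
time: 20.5
eef_pos: [0.4806, -0.3293, 0.2578]
tcp_rot: [-0.512, -0.486, 0.515, -0.487]
contact_force: [-0.6, -0.3, 0.7]
opening: 1.001
```

```bash
python3 p.py .622 .067 .25 -.052; python3 snap.py scene s3
```

```text
20.5 [ 0.4806 -0.3293  0.2578] [-0.77  0.07  1.79 -0.    1.27 -0.72] [-0.6 -0.3  0.7] 1.001 [ 0.127  2.39  -8.069] [-0.15  0.18  0.08]
```

View pics/s3.png

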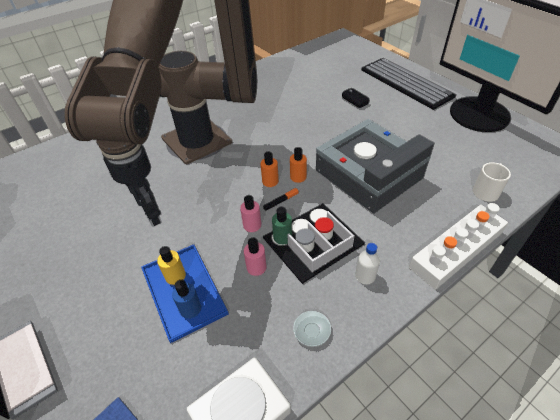

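drive_tool:
  series:
    - [[0,0.28,-0.95],[0,0,0]]
    - [[0,0.28,-0.95],[0,0,0]]
    - [[0,0.28,-0.95],[0,0,0]]
    - [[0,0.28,-0.95],[0,0,0]]
    - [[0,0.28,-0.95],[0,0,0]]

```text
time: 21.05
eef_pos: [0.567, -0.0988, 0.2669]
tcp_rot: [-0.516, -0.475, 0.517, -0.49]
contact_force: [1.4, -0.3, 0.5]
opening: 1.002
```

drive_tool:
  series:
    - [[0,0.28,-0.95],[0,0,0]]
    - [[0,0.28,-0.95],[0,0,0]]
    - [[0,0.28,-0.9],[0,0,0]]
    - [[0,0.2,-0.6],[0,0,0]]
    - [[0,0,-0.3],[0,0,0]]

```text
time: 21.55
eef_pos: [0.6321, 0.0917, 0.2679]
tcp_rot: [0.516, 0.476, -0.515, 0.492]
contact_force: [-0.7, -0.1, 0.0]
opening: 0.997
```

```bash
python3 p.py .621 .067 .2 -.052
```

```text
21.55 [0.6321 0.0917 0.2679] [-0.01  0.18  1.65 -0.02  1.29  0.06] [-0.7 -0.1  0. ] 0.997 [ 1.36  -0.216  0.488] [-0.62  0.83 -1.05]
```

drive_tool:
  series:
    - [[0.3,-0.1,0.3],[-0.6,0.4,-0.5]]
    - [[0.6,-0.1,0.2],[0,0.4,-0.5]]
    - [[0.7,0,0],[0,0,0]]
    - [[0.4,0,0],[0,0,0]]
    - [[0,0,0],[0,0,0]]

```text
time: 22.05
eef_pos: [0.6207, 0.0674, 0.1685]
tcp_rot: [0.513, 0.486, -0.511, 0.489]
contact_force: [-0.2, -0.1, -0.1]
opening: 0.995
```

```bash
python3 avg.py .621 .067 .03 -.052 2;python3 snap.py wrist w6
```

```text
22.1 [0.6211 0.0673 0.1693] [0.0004 0.     0.0008] [-5.3700e-02  2.4140e-01  1.7685e+00 -1.4000e-03  1.1249e+00 -5.3000e-03] [-0.2 -0.3 -0. ] 1.002 [ 2.786 -0.016  0.003] [ 0.24  0.07 -0.32]
```

View pics/w6.png

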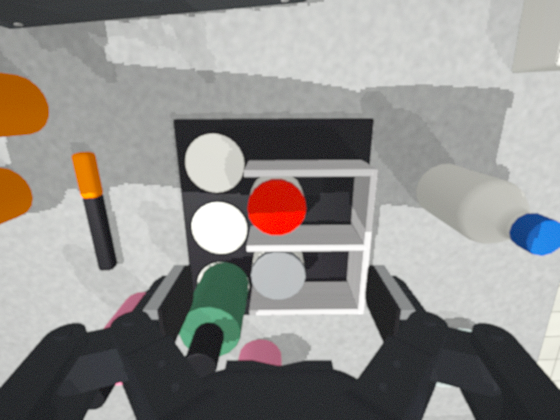

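```bash
python3 - <<'E'
from h import *
W=cam("w6")
for n,u,z in(("red",(277.3,207.5),.054),("bluemark",(214.5,163),.01),("yelmark",(219.5,228.5),.01)):print(n,onz(W,u,z).round(4))
print(proj(W,[[.6211,.0673,.054]]))
E
```

```text
red [0.6225 0.0673 0.054 ]
bluemark [0.5629 0.1019 0.01  ]
yelmark [0.5603 0.033  0.01  ]
[[275.6541584  207.54951995]]
```

drive_tool:
  series:
    - [[0.4,0,0],[0.2,0,-0.3]]
    - [[0.7,0,0],[0,0,0]]
    - [[0.5,0,0],[0,0,0]]
    - [[0,0,0],[0,0,0]]
    - [[0,0,0],[0,0,0]]

```text
time: 22.7
eef_pos: [0.6297, 0.0669, 0.0971]
tcp_rot: [0.518, 0.481, -0.508, 0.493]
contact_force: [1.0, -0.3, 1.2]
opening: 0.999
```

```bash
python3 avg.py .621 .067 .03 -.052 2;python3 snap.py wrist w7
```

```text
22.75 [0.6296 0.067  0.0971] [0.0001 0.     0.    ] [-5.3600e-02  3.3750e-01  1.7962e+00 -1.5000e-03  9.8660e-01 -1.1000e-03] [ 0.4 -0.2  0.5] 1.0 [ 1.339 -0.2    0.006] [ 0.01  0.07 -1.23]
```

View pics/w7.png

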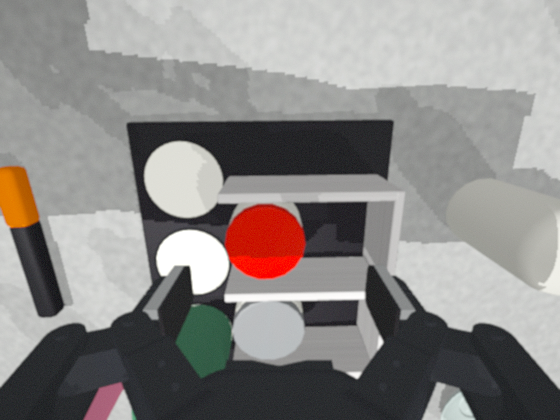

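drive_tool:
  series:
    - [[0.1,-0.18,0],[0,0,-1.2]]
    - [[0.15,0,0],[0,0,0]]
    - [[0.15,0,0],[0,0,0]]
    - [[0.1,0,0],[0,0,0]]
    - [[0,0,0],[0,0,0]]

```text
time: 23.35
eef_pos: [0.6223, 0.0675, 0.0744]
tcp_rot: [0.514, 0.485, -0.511, 0.489]
contact_force: [0.4, 1.0, -0.2]
opening: 1.001
```

```bash
python3 avg.py .6215 .067 .03 -.052 2;python3 snap.py wrist w8
```

```text
23.4 [0.6224 0.0675 0.0746] [0.0001 0.     0.0001] [-5.3400e-02  3.6110e-01  1.8128e+00 -1.5000e-03  9.6090e-01 -1.0000e-03] [ 0.4  0.5 -0.2] 0.997 [ 0.891 -0.023  0.009] [ 0.03  0.07 -0.38]
```

View pics/w8.png

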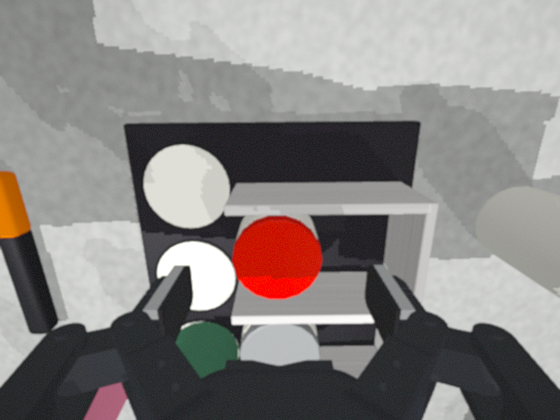

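drive_tool:
  series:
    - [[0.15,-0.02,0],[0,0,-0.4]]
    - [[0.15,-0.02,0],[0,0,0]]
    - [[0.15,-0.02,0],[0,0,-0.2]]
    - [[0.15,0,0],[0,0,0]]
    - [[0,0,0],[0,0,0]]

```text
time: 24.0
eef_pos: [0.6199, 0.0675, 0.0431]
tcp_rot: [-0.512, -0.487, 0.514, -0.487]
contact_force: [-0.3, 0.3, -0.7]
opening: 1.001
```

```bash
python3 avg.py .6215 .067 .03 -.052 2;python3 snap.py wrist w9
```

```text
24.05 [0.6201 0.0675 0.0433] [0.0002 0.     0.0003] [-5.3500e-02  4.0610e-01  1.8203e+00 -1.6000e-03  9.1720e-01 -1.0000e-03] [-0.4  0.1 -0.1] 1.004 [0.267 0.029 0.009] [0.03 0.07 0.14]
```

View pics/w9.png

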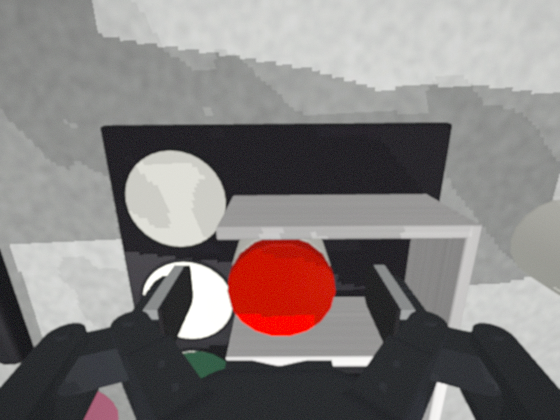

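drive_tool:
  series:
    - [[0.12,0.03,0.01],[0,0,0.1]]
    - [[0.08,0,0],[0,0,0]]
    - [[0,0,0],[0,0,0]]
    - [[0,0,0],[0,0,0]]

```text
time: 24.55
eef_pos: [0.6238, 0.0668, 0.0352]
tcp_rot: [0.513, 0.485, -0.512, 0.488]
contact_force: [0.3, 0.3, 0.9]
opening: 1.0
```

```bash
python3 avg.py .6215 .067 .032 -.052 2
```

```text
24.6 [0.6237 0.0668 0.0352] [0. 0. 0.] [-5.4400e-02  4.2230e-01  1.8169e+00 -1.6000e-03  8.9810e-01 -1.8000e-03] [ 0.3 -0.   0.3] 0.998 [ 0.063 -0.045 -0.002] [ 0.03  0.07 -0.26]
```

drive_tool:
  series:
    - [[0.05,-0.04,0],[0,0,-0.25]]
    - [[0,0,0],[0,0,0]]
    - [[0,0,0],[0,0,0]]
    - [[0,0,0],[0,0,0]]
    - [[0,0,0],[0,0,0]]
  grip: -1
  newtons: 50

```text
time: 25.15
eef_pos: [0.6221, 0.0669, 0.0334]
tcp_rot: [-0.513, -0.486, 0.513, -0.488]
contact_force: [-0.1, -0.4, -0.2]
opening: 0.593
```

drive_tool:
  series:
    - [[0,0,0],[0,0,0]]
    - [[0,0,0],[0,0,0]]
    - [[0,0,0],[0,0,0]]

```text
time: 25.45
eef_pos: [0.6221, 0.0669, 0.0334]
tcp_rot: [-0.513, -0.486, 0.513, -0.488]
contact_force: [0.1, -0.2, -0.1]
opening: 0.594
```

```bash
python3 avg.py .6215 .067 .032 -.052 2;python3 snap.py wrist w10
```

```text
25.5 [0.6221 0.0669 0.0334] [0. 0. 0.] [-5.4300e-02  4.2340e-01  1.8193e+00 -1.6000e-03  8.9780e-01 -1.9000e-03] [ 0.  -0.1  0. ] 0.595 [ 0.028 -0.011 -0.001] [ 0.03  0.07 -0.06]
```

View pics/w10.png

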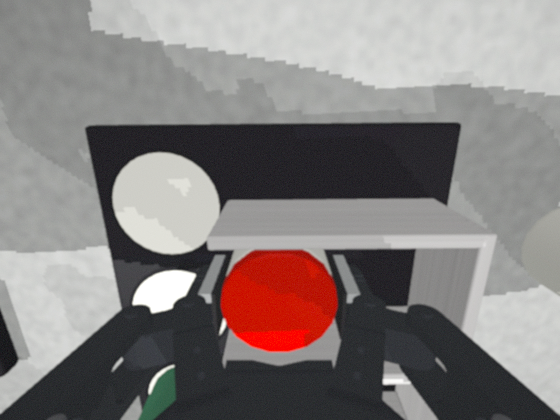

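drive_tool:
  series:
    - [[-0.2,0,0],[0,0,0]]
    - [[-0.4,0,0],[0,0,0]]
    - [[-0.7,0,0],[0,0,0]]
    - [[-0.8,0,0],[0,0,0]]
    - [[-0.8,0,0],[0,0,0]]

```text
time: 26.1
eef_pos: [0.6164, 0.0673, 0.1753]
tcp_rot: [-0.508, -0.491, 0.517, -0.483]
contact_force: [0.5, 0.6, -1.2]
opening: 0.596
```

drive_tool:
  series:
    - [[-0.7,0,0],[0,0,0]]
    - [[-0.4,0,0],[0,0,0]]
    - [[0,0,0],[0,0,0]]

```text
time: 26.4
eef_pos: [0.6203, 0.0673, 0.243]
tcp_rot: [-0.512, -0.487, 0.514, -0.487]
contact_force: [1.0, -0.0, -0.9]
opening: 0.597
```

```bash
python3 p.py .4935 .347 .23 .04
```

```text
26.4 [0.6203 0.0673 0.243 ] [-0.05  0.18  1.71 -0.    1.26 -0.  ] [ 1.  -0.  -0.9] 0.597 [ 0.259 -2.82  -5.456] [-5.24  0.06  0.12]
```

drive_tool:
  series:
    - [[0,-0.15,-0.25],[-0.5,0,0]]
    - [[0,-0.25,-0.5],[-0.5,0,0]]
    - [[0,-0.3,-0.6],[-0.5,0,0]]
    - [[0,-0.3,-0.6],[-0.5,0,0]]
    - [[0,-0.3,-0.6],[-0.5,0,0]]

```text
time: 26.9
eef_pos: [0.5534, 0.1995, 0.235]
tcp_rot: [-0.499, -0.5, 0.507, -0.494]
contact_force: [0.4, 0.7, -0.5]
opening: 0.595
```

drive_tool:
  series:
    - [[0,-0.3,-0.6],[-0.5,0,0]]
    - [[0,-0.3,-0.6],[-0.5,0,0]]
    - [[0,-0.3,-0.6],[-0.5,0,0]]
    - [[0,-0.25,-0.4],[-0.5,0,0]]
    - [[0,-0.1,-0.2],[-0.5,0,0]]

```text
time: 27.4
eef_pos: [0.4763, 0.3273, 0.2228]
tcp_rot: [0.479, 0.517, -0.5, 0.502]
contact_force: [0.8, -0.4, -0.5]
opening: 0.595
```

```bash
python3 p.py .4935 .347 .2 .04
```

```text
27.4 [0.4763 0.3273 0.2228] [0.42 0.11 1.82 0.01 1.25 0.38] [ 0.8 -0.4 -0.5] 0.595 [ 0.441  0.376 -0.382] [0.02 0.31 2.1 ]
```

drive_tool:
  series:
    - [[0,0.3,-0.3],[0,0.3,1]]
    - [[0,0.05,-0.05],[0,0,1]]
    - [[0,0,0],[0,0,0]]
    - [[0,0,0],[0,0,0]]

```text
time: 27.8
eef_pos: [0.4885, 0.3462, 0.2161]
tcp_rot: [0.485, 0.512, -0.493, 0.51]
contact_force: [-0.7, -0.2, -0.7]
opening: 0.594
```

```bash
python3 avg.py .4935 .347 .2 .04 2;python3 snap.py wrist w11
```

```text
27.85 [0.4885 0.3461 0.2161] [0.     0.0001 0.    ] [ 4.4720e-01  1.4870e-01  1.7880e+00 -6.0000e-04  1.2167e+00  4.0280e-01] [-0.4  0.1 -0.7] 0.594 [ 0.321  0.104 -0.015] [0.27 0.29 0.6 ]
```

View pics/w11.png

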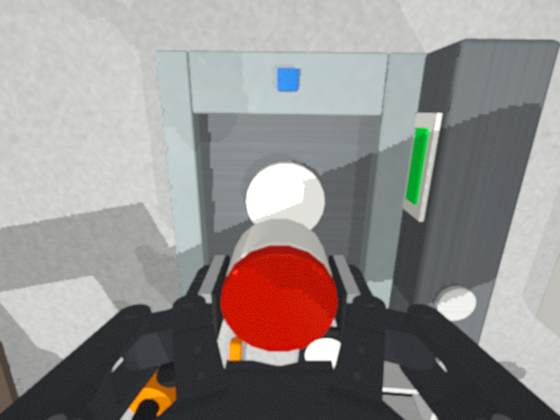

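```bash
python3 - <<'E'
from h import *
W=cam("w11");im=W["img"].astype(int)
m=((im.min(2)>185)).astype(np.uint8);m[:150]=0;m[225:]=0;m[:,:235]=0;m[:,335:]=0
n,l,st,_=cv2.connectedComponentsWithStats(m);k=1+np.argmax(st[1:,4]);print(st[k])
P=[]
for r in range(164,212,2):
    c=np.where(l[r]==k)[0]
    if len(c)>5:P+= [onz(W,(c[0],r+.5),.092)[:2],onz(W,(c[-1]+1,r+.5),.092)[:2]]
P=np.array(P);f=lambda p:np.hypot(*(P-p[:2]).T)-p[2]
for rr in(None,.035):
    r=least_squares((f if rr is None else (lambda p:np.hypot(*(P-p[:2]).T)-rr)),[.49,.35,.035],loss="soft_l1",f_scale=.001);print(r.x,np.abs(r.fun).max())
# jar-lid centre check
print("lid",onz(W,(279,298),.2161-.0234+.044))
E
```

```text
[ 246  163   78   62 3906]
[0.49286469 0.34873325 0.03483777] 0.0004554971469477448
[0.49287629 0.34850737 0.035     ] 0.0004884561079779443
lid [0.48892044 0.34943929 0.2367    ]
```

drive_tool:
  series:
    - [[0.25,0.1,-0.04],[0.2,0.3,0.6]]
    - [[0.4,0,0],[0,0,0]]
    - [[0.4,0,0],[0,0,0]]
    - [[0.25,0,0],[0,0,0]]
    - [[0,0,0],[0,0,0]]

```text
time: 28.45
eef_pos: [0.4962, 0.3465, 0.1526]
tcp_rot: [0.493, 0.508, -0.489, 0.51]
contact_force: [-0.0, 0.1, -1.7]
opening: 0.592
```

```bash
python3 avg.py .4935 .348 .1154 .04 3
```

```text
28.55 [0.4968 0.3468 0.1536] [0.0004 0.0003 0.0009] [0.4423 0.2177 1.8275 0.     1.086  0.4054] [ 0.1 -0.2 -0.8] 0.593 [ 0.764 -0.07  -0.024] [-0.19 -0.19 -0.45]
```

drive_tool:
  series:
    - [[0.2,-0.06,-0.02],[-0.1,-0.1,-0.4]]
    - [[0.2,0,0],[0,0,-0.2]]
    - [[0.15,0,0],[0,0,0]]
    - [[0,0,0],[0,0,0]]
    - [[0,0,0],[0,0,0]]

```text
time: 29.1
eef_pos: [0.496, 0.3494, 0.1285]
tcp_rot: [0.492, 0.51, -0.488, 0.509]
contact_force: [-0.6, -0.1, -1.2]
opening: 0.598
```

```bash
python3 avg.py .4935 .348 .1154 .04 3
```

```text
29.2 [0.4959 0.3494 0.1285] [0.0001 0.     0.0001] [0.4455 0.2515 1.8396 0.0033 1.0449 0.4047] [-0.5  0.4 -1.2] 0.59 [ 0.261 -0.05   0.027] [-0.05 -0.27 -0.22]
```

drive_tool:
  series:
    - [[0.12,-0.05,0.03],[0,-0.2,-0.2]]
    - [[0.08,0,0],[0,0,0]]
    - [[0.03,0,0],[0,0,0]]
    - [[0,0,0],[0,0,0]]

```text
time: 29.65
eef_pos: [0.4938, 0.3479, 0.117]
tcp_rot: [0.491, 0.51, -0.489, 0.51]
contact_force: [-0.5, -0.5, -0.8]
opening: 0.599
```

```bash
python3 avg.py .4935 .348 .1154 .04 3
```

```text
29.75 [0.4938 0.3479 0.1172] [0.0001 0.     0.0001] [4.4560e-01 2.6220e-01 1.8495e+00 9.0000e-04 1.0270e+00 4.0590e-01] [-0.3  0.1 -0.6] 0.597 [ 0.036 -0.007 -0.002] [-0.05 -0.1  -0.12]
```

drive_tool:
  series:
    - [[0.04,0,0],[0,0,0]]
    - [[0.03,0,0],[0,0,0]]
    - [[0,0,0],[0,0,0]]

```text
time: 30.1
eef_pos: [0.4946, 0.3484, 0.1156]
tcp_rot: [0.492, 0.509, -0.489, 0.51]
contact_force: [-0.6, -0.5, -0.9]
opening: 0.593
```

```bash
python3 avg.py .4935 .348 .1154 .04 3;python3 snap.py side d5;python3 snap.py scene s5; python3 - <<'E'
import cv2
import numpy as np
a=cv2.imread("pics/s5.png")[90:220,290:450];b=cv2.imread("pics/d5.png")[70:200,120:280]
cv2.imwrite("pics/j5.png",cv2.resize(np.hstack([a,b]),None,fx=2.5,fy=2.5,interpolation=cv2.INTER_CUBIC))
E
```

```text
30.2 [0.4946 0.3484 0.1155] [0.     0.     0.0001] [4.4570e-01 2.6560e-01 1.8494e+00 1.1000e-03 1.0221e+00 4.0590e-01] [-0.1 -0.2 -0.6] 0.597 [ 0.002 -0.023  0.007] [-0.04 -0.15 -0.21]
```

View pics/j5.png

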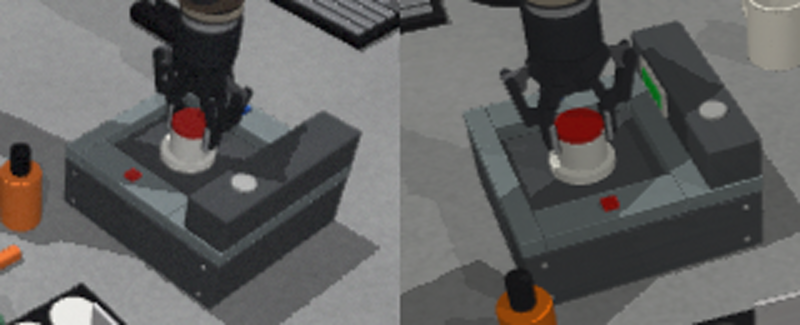

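drive_tool:
  series:
    - [[0.04,-0.01,0],[0,0,0]]
    - [[0.03,0,0],[0,0,0]]
    - [[0,0,0],[0,0,0]]

```text
time: 30.65
eef_pos: [0.4948, 0.3485, 0.1157]
tcp_rot: [0.491, 0.509, -0.489, 0.51]
contact_force: [-0.3, -0.3, -0.4]
opening: 0.594
```

```bash
python3 avg.py .4935 .348 .1154 .04 2
```

```text
30.7 [0.4948 0.3485 0.1156] [0.     0.     0.0001] [4.4610e-01 2.6620e-01 1.8485e+00 4.0000e-04 1.0227e+00 4.0630e-01] [-0.5 -0.1 -0.5] 0.592 [ 0.004 -0.027  0.01 ] [-0.02 -0.11 -0.21]
```

drive_tool:
  series:
    - [[0,0,0],[0,0,0]]
    - [[0,0,0],[0,0,0]]
    - [[0,0,0],[0,0,0]]
    - [[0,0,0],[0,0,0]]
    - [[0,0,0],[0,0,0]]
  grip: 1

```text
time: 31.25
eef_pos: [0.4944, 0.3483, 0.114]
tcp_rot: [0.491, 0.51, -0.489, 0.51]
contact_force: [-0.7, 0.5, 0.0]
opening: 1.002
```

drive_tool:
  series:
    - [[-0.2,0,0],[0,0,0]]
    - [[-0.4,0,0],[0,0,0]]
    - [[-0.7,0,0],[0,0,0]]
    - [[-0.8,0,0],[0,0,0]]
    - [[-0.8,0,0],[0,0,0]]

```text
time: 31.75
eef_pos: [0.4904, 0.3462, 0.2571]
tcp_rot: [0.486, 0.512, -0.495, 0.508]
contact_force: [0.7, 0.8, 0.1]
opening: 0.998
```

drive_tool:
  series:
    - [[-0.2,0,0],[0,0,0]]
    - [[0,0,0],[0,0,0]]

```text
time: 31.95
eef_pos: [0.4933, 0.3477, 0.2768]
tcp_rot: [0.491, 0.51, -0.489, 0.51]
contact_force: [0.3, 0.3, -1.1]
opening: 0.998
```

```bash
python3 p.py .48 -.33 .25 -.052;python3 snap.py wrist w12;python3 snap.py scene s6;python3 snap.py side d6; python3 - <<'E'
import cv2
import numpy as np
a=cv2.imread("pics/s6.png")[110:220,300:440];b=cv2.imread("pics/d6.png")[80:190,130:270];c=cv2.imread("pics/w12.png")[100:320,140:420]
cv2.imwrite("pics/j6.png",np.vstack([cv2.resize(np.hstack([a,b]),None,fx=2.5,fy=2.5,interpolation=cv2.INTER_CUBIC),cv2.resize(c,(700,320))[:, :]]))
E
```

```text
31.95 [0.4933 0.3477 0.2768] [0.45 0.1  1.72 0.   1.31 0.41] [ 0.3  0.3 -1.1] 0.998 [ 0.522 -0.8   13.534] [ 5.23 -0.06 -0.07]
```

View pics/j6.png

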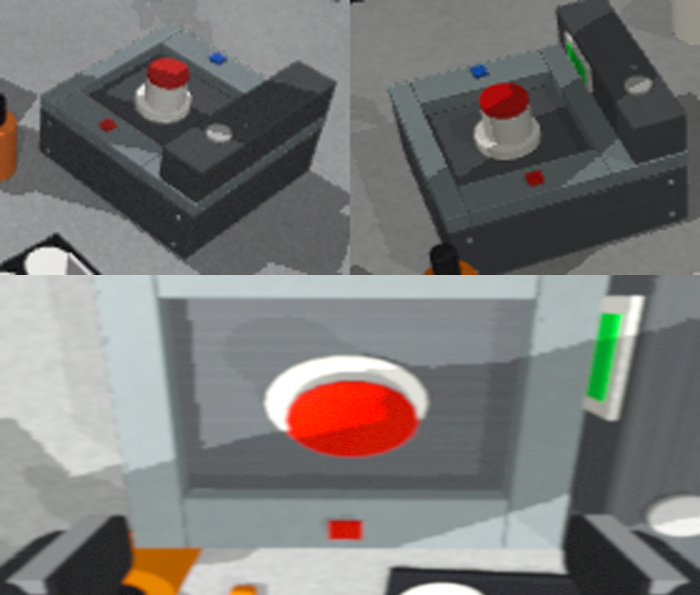

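```bash
python3 - <<'E'
from h import *
W=cam("w12")
print(onz(W,(281.2,198.3),.136),onz(W,(278.6,188),.092))
S=cam("s6");D=cam("d6")
# lid centres / pad extents
print("scene lid",onz(S,(300+168/2.5,110+71/2.5),.136),"pad",onz(S,(300+162.5/2.5,110+100/2.5),.092))
print("side lid",onz(D,(130+(504-350)/2.5,80+100/2.5),.136),"pad",onz(D,(130+(507-350)/2.5,80+131/2.5),.092))
E
```

```text
[0.49570812 0.34964519 0.136     ] [0.49330647 0.34857246 0.092     ]
scene lid [0.4979565  0.34412919 0.136     ] pad [0.49818182 0.34208591 0.092     ]
side lid [0.49524632 0.34212578 0.136     ] pad [0.49414262 0.34709288 0.092     ]
```

drive_tool:
  series:
    - [[0,-0.06,0.9],[0.5,0,0]]
    - [[0,-0.06,1.0],[0.5,0,0]]
    - [[0,-0.06,1.0],[0.5,0,0]]
    - [[0,-0.06,1.0],[0.5,0,0]]
    - [[0,-0.06,1.0],[0.5,0,0]]

```text
time: 32.6
eef_pos: [0.4773, 0.1027, 0.26]
tcp_rot: [0.491, 0.507, -0.506, 0.496]
contact_force: [1.3, 0.8, -0.4]
opening: 1.0
```

drive_tool:
  series:
    - [[0,-0.06,1.0],[0.5,0,0]]
    - [[0,-0.06,1.0],[0.5,0,0]]
    - [[0,-0.06,1.0],[0.5,0,0]]
    - [[0,-0.06,1.0],[0.5,0,0]]
    - [[0,-0.06,1.0],[0.5,0,0]]

```text
time: 33.1
eef_pos: [0.4521, -0.1454, 0.2491]
tcp_rot: [-0.498, -0.502, 0.521, -0.478]
contact_force: [0.4, -0.3, 0.1]
opening: 0.996
```

```bash
python3 p.py .4813 -.331 .25 -.052
```

```text
33.1 [ 0.4521 -0.1454  0.2491] [-0.51 -0.15  2.02 -0.02  1.31 -0.47] [ 0.4 -0.3  0.1] 0.996 [-0.05   0.726  3.687] [0.75 0.03 2.63]
```

drive_tool:
  series:
    - [[-0.05,0.2,0.9],[0.3,0,0.8]]
    - [[-0.05,0.2,0.9],[0.3,0,0.8]]
    - [[0,0.2,0.8],[0,0,0.8]]
    - [[0,0.1,0.6],[0,0,0]]
    - [[0,0,0.2],[0,0,0]]

```text
time: 33.6
eef_pos: [0.4726, -0.3252, 0.2385]
tcp_rot: [-0.512, -0.494, 0.516, -0.477]
contact_force: [0.6, -0.6, 0.6]
opening: 1.0
```

```bash
python3 p.py .4813 -.331 .15 -.052
```

```text
33.6 [ 0.4726 -0.3252  0.2385] [-0.78  0.08  1.82 -0.    1.26 -0.72] [ 0.6 -0.6  0.6] 1.0 [1.764 0.217 0.127] [-0.34 -0.72  1.17]
```

drive_tool:
  series:
    - [[0.3,0.15,0.05],[-0.3,-0.5,0.6]]
    - [[0.5,0.05,0],[0,-0.2,0.5]]
    - [[0.5,0,0],[0,0,0]]
    - [[0.2,0,0],[0,0,0]]
    - [[0,0,0],[0,0,0]]

```text
time: 34.1
eef_pos: [0.478, -0.3242, 0.152]
tcp_rot: [-0.513, -0.492, 0.513, -0.48]
contact_force: [-0.7, 0.3, 0.6]
opening: 1.0
```

```bash
python3 avg.py .4813 -.331 .1073 -.052 3; python3 snap.py wrist w13
```

```text
34.2 [ 0.4784 -0.3246  0.153 ] [0.0004 0.0004 0.0009] [-7.7190e-01  1.7210e-01  1.8820e+00  6.0000e-04  1.1009e+00 -7.1780e-01] [-0.2  0.1  0.3] 1.003 [0.911 0.075 0.134] [-0.14 -0.62  0.66]
```

View pics/w13.png

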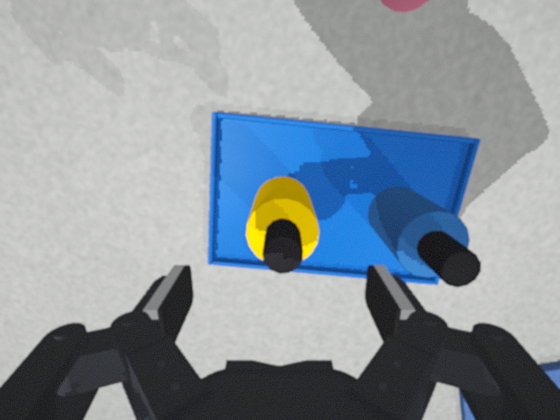

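drive_tool:
  series:
    - [[0.25,0.08,0.13],[-0.1,-0.6,0.6]]
    - [[0.25,0,0],[0,0,0]]
    - [[0.2,0,0],[0,0,0]]
    - [[0,0,0],[0,0,0]]
    - [[0,0,0],[0,0,0]]

```text
time: 34.8
eef_pos: [0.4863, -0.3351, 0.1255]
tcp_rot: [0.513, 0.481, -0.513, 0.492]
contact_force: [0.2, 0.4, -0.3]
opening: 1.001
```

```bash
python3 avg.py .4813 -.331 .1073 -.052 3
```

```text
34.9 [ 0.4863 -0.335   0.1255] [0.     0.     0.0001] [-7.7490e-01  2.1780e-01  1.8867e+00 -3.0000e-04  1.0214e+00 -7.2240e-01] [ 0.   0.2 -0.7] 1.002 [ 0.362 -0.107 -0.079] [-0.02  0.6  -0.66]
```

drive_tool:
  series:
    - [[0.2,-0.1,-0.06],[0,0.6,-0.6]]
    - [[0.12,0,0],[0,0,0]]
    - [[0,0,0],[0,0,0]]
    - [[0,0,0],[0,0,0]]

```text
time: 35.35
eef_pos: [0.4812, -0.3317, 0.1086]
tcp_rot: [0.513, 0.487, -0.513, 0.487]
contact_force: [-0.6, -0.1, -0.4]
opening: 0.996
```

```bash
python3 avg.py .4813 -.331 .1073 -.052 3
```

```text
35.45 [ 0.4813 -0.3318  0.1087] [0.0001 0.     0.0001] [-7.7730e-01  2.3500e-01  1.9008e+00  8.0000e-04  1.0049e+00 -7.2540e-01] [0.5 0.1 0.1] 1.002 [ 0.029  0.    -0.015] [-0.02 -0.01 -0.05]
```

drive_tool:
  series:
    - [[0,0,-0.015],[0,0,0]]
    - [[0,0,0],[0,0,0]]
    - [[0,0,0],[0,0,0]]
    - [[0,0,0],[0,0,0]]
    - [[0,0,0],[0,0,0]]
  grip: -1
  newtons: 80

```text
time: 36.0
eef_pos: [0.482, -0.3317, 0.1103]
tcp_rot: [0.513, 0.486, -0.513, 0.488]
contact_force: [-1.4, -0.4, 0.4]
opening: 0.274
```

drive_tool:
  series:
    - [[0,0,0],[0,0,0]]
    - [[0,0,0],[0,0,0]]

```text
time: 36.2
eef_pos: [0.4819, -0.3317, 0.1103]
tcp_rot: [0.513, 0.486, -0.513, 0.488]
contact_force: [0.7, 0.1, 0.5]
opening: 0.275
```

```bash
python3 avg.py .4813 -.331 .1073 -.052 2
```

```text
36.25 [ 0.4819 -0.3317  0.1103] [0. 0. 0.] [-7.7630e-01  2.3280e-01  1.9005e+00  5.0000e-04  1.0049e+00 -7.2430e-01] [0.  0.1 0.5] 0.274 [ 0.06  -0.014 -0.014] [-0.01  0.11 -0.16]
```

drive_tool:
  series:
    - [[-0.2,0,0],[0,0,0]]
    - [[-0.5,0,0],[0,0,0]]
    - [[-0.8,0,0],[0,0,0]]
    - [[-0.8,0,0],[0,0,0]]
    - [[-0.7,0,0],[0,0,0]]

```text
time: 36.8
eef_pos: [0.4767, -0.3263, 0.2529]
tcp_rot: [0.513, 0.495, -0.513, 0.478]
contact_force: [0.7, -0.4, -3.0]
opening: 0.27
```

drive_tool:
  series:
    - [[-0.4,0,0],[0,0,0]]
    - [[-0.2,0,0],[0,0,0]]

```text
time: 37.0
eef_pos: [0.4779, -0.3273, 0.2886]
tcp_rot: [0.513, 0.493, -0.513, 0.48]
contact_force: [0.6, -0.3, -4.4]
opening: 0.272
```

```bash
python3 p.py .5586 .0329 .27 -.052
```

```text
37.0 [ 0.4779 -0.3273  0.2886] [-0.78  0.05  1.76  0.    1.35 -0.72] [ 0.6 -0.3 -4.4] 0.272 [ 0.449  1.242 -7.272] [-0.   -0.73  0.72]
```

drive_tool:
  series:
    - [[-0.02,0.04,-0.2],[0,-0.3,0.3]]
    - [[-0.03,0.08,-0.4],[0,-0.2,0.2]]
    - [[-0.03,0.1,-0.6],[0,-0.2,0.2]]
    - [[-0.03,0.12,-0.7],[0,0,0]]
    - [[-0.03,0.12,-0.7],[0,0,0]]

```text
time: 37.5
eef_pos: [0.5057, -0.1946, 0.2893]
tcp_rot: [-0.514, -0.488, 0.515, -0.482]
contact_force: [1.1, 0.2, -3.9]
opening: 0.275
```

drive_tool:
  series:
    - [[-0.03,0.12,-0.7],[0,0,0]]
    - [[-0.03,0.12,-0.7],[0,0,0]]
    - [[-0.03,0.12,-0.7],[0,0,0]]
    - [[-0.03,0.12,-0.7],[0,0,0]]
    - [[-0.03,0.12,-0.7],[0,0,0]]

```text
time: 38.0
eef_pos: [0.5411, -0.009, 0.2856]
tcp_rot: [-0.512, -0.495, 0.518, -0.475]
contact_force: [0.1, -0.2, -2.4]
opening: 0.276
```

```bash
python3 p.py .5586 .0322 .25 -.052
```

```text
38.0 [ 0.5411 -0.009   0.2856] [-0.21 -0.03  1.84  0.01  1.35 -0.15] [ 0.1 -0.2 -2.4] 0.276 [ 0.715  0.319 -0.834] [-0.43 -0.77  1.5 ]
```

drive_tool:
  series:
    - [[0,0.2,-0.5],[-0.3,-0.4,0.8]]
    - [[0.1,0.1,-0.2],[0,-0.3,0.6]]
    - [[0.3,0,0],[0,0,0]]
    - [[0.4,0,0],[0,0,0]]
    - [[0.2,0,0],[0,0,0]]

```text
time: 38.5
eef_pos: [0.5533, 0.0327, 0.2249]
tcp_rot: [-0.509, -0.492, 0.514, -0.484]
contact_force: [0.2, -0.0, -3.9]
opening: 0.274
```

```bash
python3 avg.py .5586 .0322 .1153 -.052 3
```

```text
38.6 [0.5529 0.0326 0.2244] [0.0003 0.0001 0.0008] [-1.2530e-01  4.3400e-02  1.8849e+00  1.8000e-03  1.2285e+00 -7.8600e-02] [-0.1  0.3 -4.3] 0.276 [2.179 0.147 0.009] [ 0.29 -0.16  0.86]
```

drive_tool:
  series:
    - [[0.25,0.12,0],[0.2,-0.1,0.8]]
    - [[0.35,0,0],[0,0,0]]
    - [[0.35,0,0],[0,0,0]]
    - [[0.3,0,0],[0,0,0]]
    - [[0.1,0,0],[0,0,0]]

```text
time: 39.15
eef_pos: [0.5651, 0.028, 0.1643]
tcp_rot: [0.518, 0.481, -0.51, 0.49]
contact_force: [-0.1, 0.3, -2.8]
opening: 0.273
```

drive_tool:
  series:
    - [[0,0,0],[0,0,0]]

```text
time: 39.25
eef_pos: [0.565, 0.0277, 0.164]
tcp_rot: [0.517, 0.481, -0.51, 0.49]
contact_force: [0.2, 0.2, -4.2]
opening: 0.27
```

```bash
python3 avg.py .5586 .0322 .1153 -.052 3
```

```text
39.35 [0.5652 0.0277 0.1644] [0.0001 0.     0.0004] [-1.3030e-01  1.1690e-01  1.9229e+00  3.0000e-04  1.0851e+00 -7.4100e-02] [-0.1  0.5 -3.9] 0.271 [ 0.98  -0.153 -0.084] [-0.25  0.06 -0.92]
```

drive_tool:
  series:
    - [[0.1,-0.15,-0.09],[-0.2,0,-0.9]]
    - [[0.2,0,0],[0,0,0]]
    - [[0.2,0,0],[0,0,0]]
    - [[0.1,0,0],[0,0,0]]
    - [[0,0,0],[0,0,0]]

```text
time: 39.9
eef_pos: [0.559, 0.0334, 0.1345]
tcp_rot: [0.514, 0.485, -0.512, 0.488]
contact_force: [0.3, -0.3, -3.1]
opening: 0.273
```

```bash
python3 avg.py .5586 .0322 .1153 -.052 3
```

```text
40.0 [0.5592 0.0334 0.1349] [0.0002 0.     0.0003] [-1.2120e-01  1.4720e-01  1.9488e+00 -9.0000e-04  1.0398e+00 -6.8900e-02] [-0.2 -0.1 -3.4] 0.271 [ 0.391 -0.013  0.024] [ 0.01  0.07 -0.29]
```

drive_tool:
  series:
    - [[0.1,-0.02,0.02],[0,0,-0.3]]
    - [[0.1,0,0],[0,0,0]]
    - [[0.07,0,0],[0,0,0]]
    - [[0,0,0],[0,0,0]]
    - [[0,0,0],[0,0,0]]

```text
time: 40.55
eef_pos: [0.5596, 0.0319, 0.1222]
tcp_rot: [0.513, 0.486, -0.512, 0.488]
contact_force: [0.8, -0.2, -3.2]
opening: 0.274
```

```bash
python3 avg.py .5586 .0322 .1153 -.052 3
```

```text
40.65 [0.5596 0.0319 0.1222] [0.     0.     0.0001] [-1.2340e-01  1.6600e-01  1.9544e+00 -1.5000e-03  1.0178e+00 -7.0600e-02] [ 0.2  0.1 -3.4] 0.273 [ 0.138 -0.021 -0.004] [-0.01  0.09 -0.18]
```

drive_tool:
  series:
    - [[0.07,-0.02,0],[0,0,-0.2]]
    - [[0.06,0,0],[0,0,0]]
    - [[0.02,0,0],[0,0,0]]
    - [[0,0,0],[0,0,0]]

```text
time: 41.1
eef_pos: [0.5592, 0.032, 0.1154]
tcp_rot: [-0.513, -0.486, 0.513, -0.488]
contact_force: [-0.6, 0.2, -2.2]
opening: 0.277
```

```bash
python3 avg.py .5586 .0322 .1153 -.052 3
```

```text
41.2 [0.5591 0.032  0.1154] [0. 0. 0.] [-1.2340e-01  1.7560e-01  1.9578e+00 -1.8000e-03  1.0069e+00 -7.0400e-02] [-0.4 -0.6 -2.3] 0.274 [ 0.001 -0.011 -0.004] [ 0.    0.09 -0.06]
```

Seated at the recorded pose. Release and rise.

drive_tool:
  series:
    - [[0.02,0,0],[0,0,0]]
    - [[0,0,0],[0,0,0]]

```text
time: 41.45
eef_pos: [0.5595, 0.0319, 0.1155]
tcp_rot: [-0.513, -0.486, 0.513, -0.488]
contact_force: [0.4, 0.6, -3.5]
opening: 0.276
```

drive_tool:
  series:
    - [[0,0,0],[0,0,0]]
    - [[0,0,0],[0,0,0]]
    - [[0,0,0],[0,0,0]]
    - [[0,0,0],[0,0,0]]
    - [[0,0,0],[0,0,0]]
  grip: 1

```text
time: 41.95
eef_pos: [0.5619, 0.0316, 0.1175]
tcp_rot: [0.514, 0.484, -0.511, 0.489]
contact_force: [-0.0, -0.2, 0.8]
opening: 0.999
```

drive_tool:
  series:
    - [[-0.3,0,0],[0,0,0]]
    - [[-0.6,0,0],[0,0,0]]
    - [[-0.8,0,0],[0,0,0]]
    - [[-0.8,0,0],[0,0,0]]
    - [[-0.5,0,0],[0,0,0]]

```text
time: 42.45
eef_pos: [0.5581, 0.0323, 0.2713]
tcp_rot: [-0.512, -0.487, 0.513, -0.487]
contact_force: [1.1, 0.4, 1.0]
opening: 0.999
```

```bash
python3 p.py .592 -.346 .25 -.052
```

```text
42.45 [0.5581 0.0323 0.2713] [-0.12  0.01  1.83 -0.    1.3  -0.07] [1.1 0.4 1. ] 0.999 [0.435 1.071 7.519] [-0.01  0.08  0.05]
```

drive_tool:
  series:
    - [[0,0.14,0.9],[0,0,0]]
    - [[0,0.14,0.9],[0,0,0]]
    - [[0,0.14,0.9],[0,0,0]]
    - [[0,0.14,0.9],[0,0,0]]
    - [[0,0.14,0.9],[0,0,0]]

```text
time: 42.95
eef_pos: [0.5865, -0.1957, 0.2895]
tcp_rot: [0.514, 0.483, -0.506, 0.497]
contact_force: [0.1, 0.7, 0.8]
opening: 0.999
```

drive_tool:
  series:
    - [[0,0.14,0.9],[0,0,0]]
    - [[0,0.14,0.9],[0,0,0.5]]
    - [[0,0.14,0.8],[0,0,0.5]]
    - [[0,0,0.5],[0,0,0.5]]
    - [[0,0,0.2],[0,0,0.5]]

```text
time: 43.45
eef_pos: [0.6004, -0.3734, 0.2983]
tcp_rot: [0.524, 0.469, -0.497, 0.508]
contact_force: [0.5, -0.2, -0.6]
opening: 0.999
```

```bash
python3 p.py .592 -.346 .15 -.052
```

```text
43.45 [ 0.6004 -0.3734  0.2983] [-0.71  0.29  1.47  0.03  1.32 -0.67] [ 0.5 -0.2 -0.6] 0.999 [ 2.942 -0.386 -0.569] [ 0.42  0.56 -3.76]
```

drive_tool:
  series:
    - [[0.3,-0.1,-0.35],[0.4,0.3,-1.8]]
    - [[0.6,-0.1,-0.2],[0,0.3,-1.8]]
    - [[0.7,0,0],[0,0,0]]
    - [[0.7,0,0],[0,0,0]]
    - [[0.3,0,0],[0,0,0]]

```text
time: 43.95
eef_pos: [0.5948, -0.344, 0.1676]
tcp_rot: [0.513, 0.485, -0.512, 0.49]
contact_force: [0.3, 0.5, -0.9]
opening: 1.002
```

```bash
python3 avg.py .592 -.346 .15 -.052 2
```

```text
44.0 [ 0.5945 -0.3438  0.1667] [0.0003 0.0003 0.001 ] [-6.7220e-01  3.7370e-01  1.6103e+00  1.5000e-03  1.1534e+00 -6.2220e-01] [-0.2  0.3 -1.3] 0.998 [ 0.333 -0.049  0.046] [ 0.08  0.13 -0.31]
```

drive_tool:
  series:
    - [[0.2,-0.05,0.04],[0,0.1,-0.3]]
    - [[0.25,0,0],[0,0,0]]
    - [[0.15,0,0],[0,0,0]]
    - [[0,0,0],[0,0,0]]
    - [[0,0,0],[0,0,0]]

```text
time: 44.55
eef_pos: [0.595, -0.348, 0.1423]
tcp_rot: [0.513, 0.483, -0.512, 0.491]
contact_force: [-0.0, 0.7, -0.1]
opening: 0.998
```

```bash
python3 avg.py .592 -.346 .1065 -.052 2;python3 snap.py wrist w14
```

```text
44.6 [ 0.595  -0.348   0.1423] [0. 0. 0.] [-6.7590e-01  4.0070e-01  1.6203e+00 -7.0000e-04  1.1098e+00 -6.2560e-01] [ 0.3  0.3 -0.1] 0.999 [ 0.715 -0.068 -0.042] [ 0.12  0.4  -0.49]
```

View pics/w14.png

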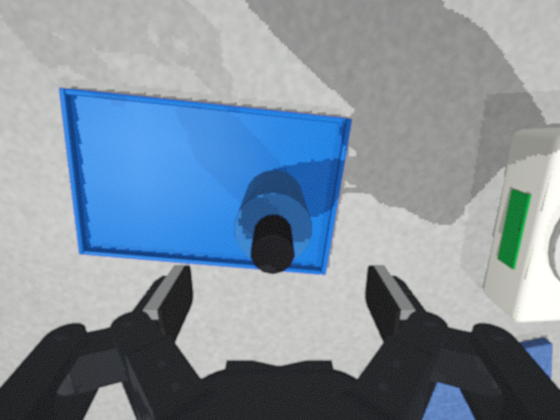

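drive_tool:
  series:
    - [[0.25,-0.07,-0.04],[0.1,0.4,-0.5]]
    - [[0.25,0,0],[0,0,0]]
    - [[0.15,0,0],[0,0,0]]
    - [[0,0,0],[0,0,0]]
    - [[0,0,0],[0,0,0]]

```text
time: 45.2
eef_pos: [0.5912, -0.3457, 0.1068]
tcp_rot: [-0.513, -0.487, 0.513, -0.486]
contact_force: [0.5, 0.4, 0.2]
opening: 1.001
```

```bash
python3 avg.py .592 -.346 .1085 -.052 2
```

```text
45.25 [ 0.5911 -0.3456  0.1068] [0.0001 0.0001 0.0001] [-6.7690e-01  4.3720e-01  1.6419e+00 -1.0000e-04  1.0643e+00 -6.2490e-01] [0.8 0.3 0.1] 1.0 [-0.035  0.017  0.007] [ 0.   -0.05  0.08]
```

drive_tool:
  series:
    - [[-0.03,0.015,0],[0,0,0]]
    - [[0,0,0],[0,0,0]]
    - [[0,0,0],[0,0,0]]
    - [[0,0,0],[0,0,0]]
    - [[0,0,0],[0,0,0]]
  grip: -1
  newtons: 80

```text
time: 45.8
eef_pos: [0.5929, -0.3465, 0.111]
tcp_rot: [-0.513, -0.486, 0.513, -0.488]
contact_force: [-0.2, -0.1, 0.4]
opening: 0.27
```

drive_tool:
  series:
    - [[0,0,0],[0,0,0]]
    - [[0,0,0],[0,0,0]]

```text
time: 46.0
eef_pos: [0.5928, -0.3466, 0.111]
tcp_rot: [-0.513, -0.486, 0.513, -0.488]
contact_force: [-0.1, -0.2, 0.6]
opening: 0.275
```

```bash
python3 avg.py .592 -.346 .1065 -.052 2
```

```text
46.05 [ 0.5929 -0.3465  0.111 ] [0. 0. 0.] [-6.7620e-01  4.3430e-01  1.6372e+00 -5.0000e-04  1.0678e+00 -6.2420e-01] [-0.2  0.   1. ] 0.276 [ 0.09  -0.018 -0.01 ] [ 0.01  0.1  -0.09]
```

drive_tool:
  series:
    - [[-0.2,0,0],[0,0,0]]
    - [[-0.5,0,0],[0,0,0]]
    - [[-0.8,0,0],[0,0,0]]
    - [[-0.8,0,0],[0,0,0]]
    - [[-0.8,0,0],[0,0,0]]

```text
time: 46.6
eef_pos: [0.5875, -0.3418, 0.2556]
tcp_rot: [-0.512, -0.497, 0.514, -0.477]
contact_force: [-0.2, -0.4, -2.7]
opening: 0.273
```

drive_tool:
  series:
    - [[-0.5,0,0],[0,0,0]]
    - [[-0.3,0,0],[0,0,0]]
    - [[0,0,0],[0,0,0]]

```text
time: 46.9
eef_pos: [0.5898, -0.3432, 0.3049]
tcp_rot: [-0.512, -0.493, 0.513, -0.481]
contact_force: [0.4, -0.9, -3.3]
opening: 0.274
```

```bash
python3 p.py .5654 .1009 .27 -.052
```

```text
46.9 [ 0.5898 -0.3432  0.3049] [-0.68  0.27  1.48  0.    1.41 -0.62] [ 0.4 -0.9 -3.3] 0.274 [ 0.802 -0.935 -8.838] [ 0.02 -0.59  0.76]
```

drive_tool:
  series:
    - [[0,-0.03,-0.2],[0,-0.3,0.3]]
    - [[0,-0.05,-0.4],[0,-0.3,0.3]]
    - [[0,-0.07,-0.6],[0,0,0.2]]
    - [[0,-0.08,-0.7],[0,0,0]]
    - [[0,-0.08,-0.7],[0,0,0]]

```text
time: 47.4
eef_pos: [0.5764, -0.2084, 0.2919]
tcp_rot: [-0.513, -0.491, 0.516, -0.479]
contact_force: [1.2, 0.5, -3.4]
opening: 0.276
```

drive_tool:
  series:
    - [[-0.02,-0.08,-0.7],[0,0,0]]
    - [[-0.02,-0.08,-0.7],[0,0,0]]
    - [[-0.02,-0.08,-0.7],[0,0,0]]
    - [[-0.02,-0.08,-0.7],[0,0,0]]
    - [[-0.02,-0.08,-0.7],[0,0,0]]

```text
time: 47.9
eef_pos: [0.5581, -0.0201, 0.284]
tcp_rot: [-0.51, -0.499, 0.519, -0.471]
contact_force: [-0.0, -0.2, -3.7]
opening: 0.272
```

```bash
python3 p.py .565 .1004 .27 -.052
```

```text
47.9 [ 0.5581 -0.0201  0.284 ] [-0.22  0.02  1.8   0.01  1.36 -0.17] [-0.  -0.2 -3.7] 0.272 [ 0.323  0.009 -2.408] [-0.37 -1.05  2.22]
```

drive_tool:
  series:
    - [[0,0,-0.6],[0,-0.4,1]]
    - [[0,0,-0.6],[0,-0.4,1]]
    - [[0,0,-0.5],[0,0,0.3]]
    - [[0,0,-0.3],[0,0,0]]
    - [[0,0,-0.1],[0,0,0]]

```text
time: 48.4
eef_pos: [0.5543, 0.0968, 0.2709]
tcp_rot: [-0.51, -0.494, 0.516, -0.48]
contact_force: [0.0, -1.0, -3.3]
opening: 0.273
```

```bash
python3 p.py .565 .1004 .1156 -.052
```

```text
48.4 [0.5543 0.0968 0.2709] [-0.01  0.03  1.82  0.01  1.32  0.04] [ 0.  -1.  -3.3] 0.273 [ 3.102  0.273 -0.06 ] [ 0.04 -0.41  1.17]
```

drive_tool:
  series:
    - [[0.2,0.22,-0.06],[0,-0.4,1.1]]
    - [[0.4,0,0],[0,0,0]]
    - [[0.5,0,0],[0,0,0]]
    - [[0.5,0,0],[0,0,0]]
    - [[0.3,0,0],[0,0,0]]

```text
time: 48.9
eef_pos: [0.5611, 0.1002, 0.1674]
tcp_rot: [-0.51, -0.489, 0.514, -0.486]
contact_force: [-0.3, 0.4, -3.0]
opening: 0.275
```

drive_tool:
  series:
    - [[0,0,0],[0,0,0]]

```text
time: 49.0
eef_pos: [0.558, 0.0998, 0.1629]
tcp_rot: [-0.508, -0.491, 0.517, -0.484]
contact_force: [-0.3, -0.7, -2.9]
opening: 0.275
```

```bash
python3 avg.py .565 .1004 .1156 -.052 2
```

```text
49.05 [0.5582 0.0998 0.1634] [0.0002 0.     0.0005] [-1.4000e-03  1.3680e-01  1.9026e+00 -1.4000e-03  1.1172e+00  4.8900e-02] [-0.3  0.3 -3.2] 0.269 [ 0.954  0.15  -0.021] [0.13 0.12 0.89]
```

drive_tool:
  series:
    - [[0.15,0.14,-0.02],[0.1,0,0.8]]
    - [[0.2,0,0],[0,0,0]]
    - [[0.2,0,0],[0,0,0]]
    - [[0.1,0,0],[0,0,0]]
    - [[0,0,0],[0,0,0]]

```text
time: 49.6
eef_pos: [0.5689, 0.1003, 0.134]
tcp_rot: [0.514, 0.484, -0.511, 0.489]
contact_force: [-0.8, 0.4, -3.3]
opening: 0.275
```

```bash
python3 avg.py .565 .1004 .1156 -.052 3
```

```text
49.7 [0.5691 0.1003 0.1344] [0.0001 0.     0.0003] [-2.0000e-04  1.8330e-01  1.9083e+00 -2.3000e-03  1.0411e+00  5.2800e-02] [-0.9  0.1 -3.4] 0.274 [ 0.375 -0.085  0.002] [ 0.01  0.09 -0.49]
```

drive_tool:
  series:
    - [[0.1,-0.08,0],[0,0,-0.5]]
    - [[0.1,0,0],[0,0,0]]
    - [[0.07,0,0],[0,0,0]]
    - [[0,0,0],[0,0,0]]
    - [[0,0,0],[0,0,0]]

```text
time: 50.25
eef_pos: [0.5662, 0.1005, 0.1217]
tcp_rot: [0.513, 0.486, -0.512, 0.488]
contact_force: [-0.2, -0.5, -3.3]
opening: 0.277
```

```bash
python3 avg.py .565 .1004 .1156 -.052 3
```

```text
50.35 [0.5661 0.1005 0.1217] [0.     0.     0.0001] [-1.0000e-04  1.9690e-01  1.9195e+00 -1.8000e-03  1.0220e+00  5.2700e-02] [-0.3 -0.5 -3.6] 0.273 [ 0.122 -0.023  0.003] [ 0.01  0.08 -0.19]
```

drive_tool:
  series:
    - [[0.07,-0.02,0],[0,0,-0.2]]
    - [[0.05,0,0],[0,0,0]]
    - [[0.02,0,0],[0,0,0]]
    - [[0,0,0],[0,0,0]]

```text
time: 50.8
eef_pos: [0.566, 0.1006, 0.1161]
tcp_rot: [0.513, 0.486, -0.513, 0.488]
contact_force: [0.0, -0.0, -3.8]
opening: 0.27
```

```bash
python3 avg.py .565 .1004 .1156 -.052 3
```

```text
50.9 [0.566  0.1006 0.116 ] [0. 0. 0.] [-0.0000e+00  2.0520e-01  1.9218e+00 -1.5000e-03  1.0130e+00  5.2700e-02] [-0.   0.1 -2.9] 0.275 [ 0.008 -0.02   0.005] [ 0.01  0.07 -0.09]
```

drive_tool:
  series:
    - [[0.04,-0.02,0],[0,0,0]]
    - [[0.02,0,0],[0,0,0]]
    - [[0,0,0],[0,0,0]]

```text
time: 51.25
eef_pos: [0.5659, 0.1007, 0.1159]
tcp_rot: [0.513, 0.486, -0.512, 0.488]
contact_force: [-0.6, 0.2, -2.7]
opening: 0.272
```

drive_tool:
  series:
    - [[0,0,0],[0,0,0]]
    - [[0,0,0],[0,0,0]]
    - [[0,0,0],[0,0,0]]
    - [[0,0,0],[0,0,0]]
    - [[0,0,0],[0,0,0]]
  grip: 1

```text
time: 51.75
eef_pos: [0.5676, 0.1006, 0.1165]
tcp_rot: [0.514, 0.485, -0.511, 0.489]
contact_force: [0.1, 0.9, 0.7]
opening: 0.997
```

drive_tool:
  series:
    - [[-0.3,0,0],[0,0,0]]
    - [[-0.6,0,0],[0,0,0]]
    - [[-0.8,0,0],[0,0,0]]
    - [[-0.8,0,0],[0,0,0]]
    - [[-0.5,0,0],[0,0,0]]

```text
time: 52.25
eef_pos: [0.5639, 0.1008, 0.27]
tcp_rot: [-0.512, -0.487, 0.514, -0.487]
contact_force: [0.8, -0.8, -0.0]
opening: 1.002
```

drive_tool:
  series:
    - [[-0.5,0,-0.6],[0,0,0]]
    - [[-0.3,0,-0.9],[0,0,0]]
    - [[0,0,-0.9],[0,0,0]]
    - [[0,0,-0.9],[0,0,0]]
    - [[0,0,-0.9],[0,0,0]]

```text
time: 52.75
eef_pos: [0.5794, 0.3122, 0.329]
tcp_rot: [0.521, 0.479, -0.509, 0.489]
contact_force: [0.9, -0.7, -0.4]
opening: 1.001
```

drive_tool:
  series:
    - [[0,0,-0.5],[0,0,0]]
    - [[0,0,0],[0,0,0]]
    - [[0,0,0],[0,0,0]]

```text
time: 53.05
eef_pos: [0.5796, 0.3438, 0.3329]
tcp_rot: [0.521, 0.481, -0.506, 0.491]
contact_force: [-1.0, -0.8, 0.5]
opening: 0.998
```

```bash
python3 p.py .565 .1004 .1156 -.052; python3 snap.py scene s9; python3 snap.py side d9; python3 - <<'E'
import cv2
import numpy as np
a=cv2.imread("pics/s9.png")
b=cv2.imread("pics/d9.png")
f=lambda i,y,x:cv2.resize(i[y:y+150,x:x+200],(400,300),interpolation=cv2.INTER_CUBIC)
a0=cv2.imread("pics/scene0.png");b0=cv2.imread("pics/side0.png")
cv2.imwrite("pics/j9.png",np.vstack([np.hstack([f(a0,140,220),f(a,140,220)]),np.hstack([f(b0,150,190),f(b,150,190)])]))
E
```

```text
53.05 [0.5796 0.3438 0.3329] [ 0.39  0.22  1.49 -0.01  1.4   0.44] [-1.  -0.8  0.5] 0.998 [ 4.318 -0.136  4.901] [-0.18 -0.31 -1.48]
```

View pics/j9.png

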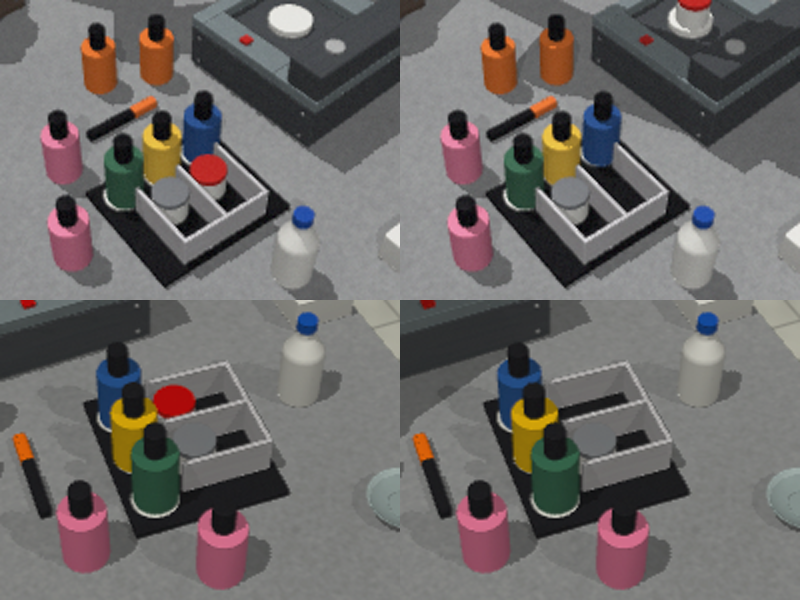

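View pics/s9.png

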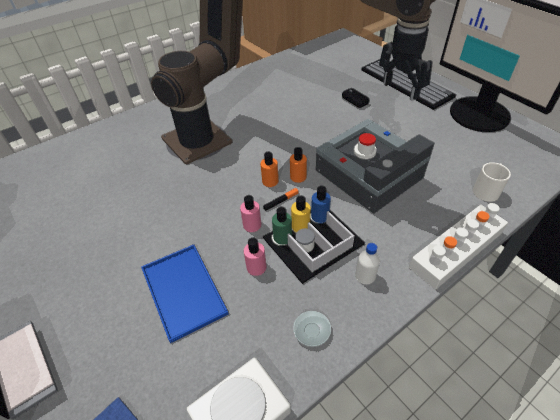

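```bash
python3 - <<'E'
from h import *
for a,b,K in(("scene0","s9",{"blue":(308,175,26,42),"yellow":(290,192,22,40)}),("side0","d9",{"blue":(236,170,26,25),"yellow":(245,190,22,25)})):
    A,B=cam(a)["img"],cam(b)["img"]
    for k,(x,y,w,h) in K.items():
        m=lambda I:(lambda p:(np.argwhere((p[...,2].astype(int)>p[...,0]+40) if k=="blue" else ((p[...,0].astype(int)>p[...,2]+80)&(p[...,1]>90))).mean(0)))(I[y-4:y+h,x-4:x+w+4])
        T=cv2.resize(A[y:y+h,x:x+w],None,fx=4,fy=4,interpolation=cv2.INTER_CUBIC);I=cv2.resize(B[y-6:y+h+6,x-6:x+w+6],None,fx=4,fy=4,interpolation=cv2.INTER_CUBIC)
        r=cv2.minMaxLoc(cv2.matchTemplate(I,T,cv2.TM_CCOEFF_NORMED));print(a,k,(np.array(r[3])/4-6),round(r[1],3),m(B)-m(A))
E
```

```text
scene0 blue [0. 0.] 0.907 [ 0.22792614 -0.41508036]
scene0 yellow [0.   0.25] 0.985 [ 0.09433805 -0.28013461]
side0 blue [0.25 0.25] 0.971 [0.120637   0.64766034]
side0 yellow [0.25 0.25] 0.99 [-0.13260829  0.33471807]
```

Both pots match their original positions to about 0.3 px (about 1 mm), and the sample stands on the pad. I'll hand in.

```bash
python3 -c "
from plant import ctrl
print(ctrl.sign_off())"
```

```text
the job is handed in; nothing more can be done
None
```

The job is done and handed in at about 53 s of the 141 s allowed. I stood the blue and yellow pots in the tray, set the red-lidded sample on the spectrometer pad, and put both pots back on their marks.

- **Pots:** Matching before and after pictures showed both pots within about 0.25 px of where they stood, roughly 1 mm. A coarser check by colour differed by up to 0.65 px for the blue pot, part of which may come from changed shadows.
- **Sample:** It stands upright on the pad. The scene and wrist cameras put it 2–3 mm off the pad centre and the side camera 5 mm. My readings of the partly hidden pad are the weak part of that check.
- **Everything else:** In the last pictures the grey-lidded jar, marker, wash bottle and look-alikes were where they started. Nothing had been knocked over, and the open gripper was clear of everything.

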